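# Put test tiles away in the drying case

### The job

Lay every test tile flat in the metal tray and then slide the loaded tray into the drying case until it is fully home. Then fold the green cover down shut and check its joint with the ball stylus: guide the ball, sunk in the groove, from the red dot along the near side, round the corner and on to the blue dot, steadily and no faster than about 3 cm per second. Finally lay the stylus back on its blue mat, with the cover still shut and the tray home, leaving the other things on the table where they are.

Things in the scene. Friction and masses are not known exactly. Their poses are not given: they have to be found in the camera images.
- tile0: brick-red (terracotta) glazed test tile, a flat bar 70 x 34 x 18 mm (its x, y, z), 75 g; origin at the centre of its underside. Only some of the four are present
- tile1: white glazed test tile, a flat bar 70 x 34 x 18 mm (its x, y, z), 75 g; origin at the centre of its underside. Only some of the four are present
- tile2: blue glazed test tile, a flat bar 70 x 34 x 18 mm (its x, y, z), 75 g; origin at the centre of its underside. Only some of the four are present
- tile3: yellow glazed test tile, a flat bar 70 x 34 x 18 mm (its x, y, z), 75 g; origin at the centre of its underside. Only some of the four are present
- tray: loose aluminium tray on the table, 130 mm (its x) x 170 mm (its y), floor 4 mm thick, rim 4 mm thick and 10 mm high over all, about 0.3 kg; origin at the centre of its underside. It slides on the table; its +y end goes into the case first. A stem on its -y end carries a dark wooden grip block
- tray_grip (a point): on the middle of the tray's grip block, at y = -140 mm, z = 30 mm in the tray's frame. Block: 64 mm long (tray x), 16 mm thick (tray y), from 2 to 38 mm high; 47 mm of free room between block and tray. Pinch it from above across the 16 mm; it stays outside the case
- case: fixed plywood case, 55 mm high, no floor; origin on the table where the tray's origin comes when home (axes alike). Mouth at y = -88 mm with flared guides (30 mm high) to y = -127 mm; channel x +-68.5 mm, 32 mm high; end wall at y = +85 mm stops the tray. Outer faces x = -94.5 and +88.5, y = +111 mm. A dark groove runs round the shut cover's near (-x) and end (+y) edges
- cover (a joint): green cover, 131 mm (hinge to free edge) x 167 x 10 mm; its hinge line runs along case y at x = +68.5, z = 55 mm in the case's frame, in its outer face; spans y = -88 to +79 mm. Angle in rad: 0 = shut and flush with the case's top; starts raised at 1.1 to 1.5 (free edge up, towards the robot side). Stiff (friction 0.4 N m): stays where left; push its outer face; no latch
- stylus: wooden-handled ball stylus, lying on the mat at the start: handle 16 x 16 mm and 110 mm long (its x from -75 to +35 mm), then a steel rod 6 mm thick to a steel ball 8 mm wide; 60 g; origin under the handle on its underside, x towards the ball; grip it across the handle, near the origin
- stylus_tip (a point): centre of the stylus ball: x = +100 mm, z = +8 mm in the stylus's frame
- mat: blue felt mat 220 mm (its x) x 80 mm (its y), 1 mm thin, fixed on the table, the stylus's place; origin at its centre
- seam_0 (a point): point on the groove's centre line at the level of its lips (55 mm above the table; groove 16 mm wide, 10 mm deep): start of the groove run, by the red dot (case x -70.5, y -73 mm)
- seam_1 (a point): point on the groove's centre line at the level of its lips (55 mm above the table; groove 16 mm wide, 10 mm deep): near leg (x -70.5, y -19.7)
- seam_2 (a point): point on the groove's centre line at the level of its lips (55 mm above the table; groove 16 mm wide, 10 mm deep): near leg (x -70.5, y +33.7)
- seam_3 (a point): point on the groove's centre line at the level of its lips (55 mm above the table; groove 16 mm wide, 10 mm deep): corner of the groove (x -70.5, y +87)
- seam_4 (a point): point on the groove's centre line at the level of its lips (55 mm above the table; groove 16 mm wide, 10 mm deep): end leg (x -29.5, y +87)
- seam_5 (a point): point on the groove's centre line at the level of its lips (55 mm above the table; groove 16 mm wide, 10 mm deep): end leg (x +11.5, y +87)
- seam_6 (a point): point on the groove's centre line at the level of its lips (55 mm above the table; groove 16 mm wide, 10 mm deep): end of the run, by the blue dot (x +52.5, y +87)
- water_bottle: blue plastic bottle, 68 mm wide, 160 mm tall; bystander, to be left alone; origin at its underside
- clay_cup: terracotta cup, 80 mm wide, 90 mm tall; bystander, to be left alone; origin at its underside
- slip_bowl: white bowl, 110 mm wide, 50 mm tall; bystander, to be left alone; origin at its underside
- brush: brush, 170 mm long, lying; bystander, to be left alone; origin at its underside
- knife: modelling spatula, 160 mm long, lying; bystander, to be left alone; origin at its underside
- sanding_block: cork block 90 x 50 x 30 mm; bystander, to be left alone; origin at its underside
Mind the look-alikes: they are no part of the job. There is more than one size of the tile1; the job needs the largest.

How it is judged:
By the outcome, as a careful person would: the job done as asked, in the order asked, and still so for the second after the job is handed in, with the robot touching nothing.
Of tile0, tile1, tile2, tile3 only 2 to 4 are there at a start; the rules pass over those that are not, and their reading is None.
At some moment in a run one of tile0, tile1, tile2, tile3 may be knocked a few centimetres aside while the robot is not near it.
Once in a run the grip may slacken for a moment while it holds something.
It also fails if it takes over 210 s, if anything falls off the work surface, if the arm or the gripper's body presses on something with over 40 N, if the wrist force passes 120 N, or if a joint passes its speed limit or range.

### The arm

A 7-joint arm with a two-finger parallel gripper is mounted at the origin on the work surface. World frame = base frame: x ahead of the robot, y to its left, z up, the work surface at z = 0. Lengths are in mm, angles in rad, forces in N, time in s.
With the tool pointing down it reaches from about 400 to 875 mm from the base axis. Payload 6.5 kg.
Tool frame: the origin (TCP) lies midway between the tips of the shut fingers; the grasp point (between the pads) lies 19 mm behind it; z points along the fingers, y is the line along which they close (so a half turn about z gives the same grasp; the last joint's range is limited). The gripper opens to 85 mm and grips with 20 to 120 N. Pads are 22 mm wide; open, the fingers measure 114 mm over their backs; the gripper's body (76 mm by 85 mm) begins 54 mm behind the grasp point. The pads swing forward as they close: fully open they stand 13 mm farther back than shut.
Start: joints at [1.084, 0.536, -0.004, 1.538, 0.003, 1.067, -0.071], TCP at [265.514, -593.29, 231.29] pointing down, gripper open.
Joint ranges: [-2.7, 2.7], [-0.37, 2.16], [-1.27, 1.26], [0.24, 2.4], [-1.31, 4.45], [0.19, 1.91], [-2.76, 2.76]. Speed limits (rad/s): [2.39, 2.39, 3.14, 3.14, 3.14, 3.14, 3.14].

### API

Orientations are given as a 3x3 rotation matrix whose columns are the frame's x, y, z axes.
In Python, from rig import * gives the robot as it stands.
- The arm moves only by the shell command python3 -m jog 'ROWS' [FORCE]. ROWS is JSON, a list of rows, each an object of numbers: "dx", "dy", "dz": the shift along the world's x, y, z in mm; "ax", "ay", "az": the turn, a rotation vector about the world's x, y, z in degrees; "jaw": the finger opening in mm, from 0 to 85.4. In form: [{"dx": .., "dy": .., "dz": .., "ax": .., "ay": .., "az": .., "jaw": ..}, ...]. A call has 1 to 12 rows; each row shifts and turns the commanded pose from where the row before left it; what a row does not reach is not made up. A row lasts 1/10 s, in which the tool goes at most 50 mm and 8.59 degrees, less where a joint would pass 70% of its speed; a pose out of reach is approached as far as the arm can. A call with a gripper value outside its range is refused whole. The fingers move at their own pace and stop on an object; FORCE is the grip in N (left out, the last holds). Time passes only in rows, so rows that do not move let the fingers close. It gives the time, the measured TCP pose, the force, the opening and the grip force at its end, in the units of the state.
- observe(): the state, without advancing time (a new reading comes with each control period).
- capture(name): name is "scene" or "top"; returns the picture (400x640x3 uint8, red, green, blue); there is no depth.
- get_calibration(name): a dict with "vfov" (degrees; the focal length in pixels is half the picture's height over the tangent of half this angle, whatever the lens; pixels are square), "cx", "cy" (the principal point, pixels), "distortion" ([k1, k2, p1, p2, k3] as OpenCV has them; the pictures are not rectified), "extrinsics" (4x4, takes a point from world to camera coordinates). Camera axes: x right, y down, z forward; pixel columns grow to the right and rows downward; lengths in mm; the calibration is good to about 2 mm. A picture is of the moment at which its call begins. get_calibration takes no time and is no camera call.
- job_done(): hands the job in; it is judged then, once.
Trained networks look in the newest picture that a camera, given by its name, has taken for a name from the list of things; names that differ only in an ending like _2 or _b are one class to them, and where a whole thing is asked for, a point or a joint stands for the part that bears it (a point fixed in the world has none). Each returns a list of dicts, best first, with "score" (0 to 1); they miss things now and then, are a little off and sometimes report something else, mostly with a low value. They report only what shows in the picture. A call takes as long as a camera call. They do not tell look-alikes from the thing itself.
- find_in(camera, thing): "position" ([x, y, z] in mm, in world coordinates, good to about 4 mm: the middle of the surface that is visible of it).
The state is a dict: "clock": time; "joints": joint angles; "qd": joint speeds; "joint_torque": joint torques, N m; "ee_pos": TCP position; "tool_rot": TCP orientation; "contact_force": force on the tool from outside, world axes, zero at the start; "wrist_torque": the same for the moment, N m; "finger_gap": finger opening in mm; "finger_force": force on a finger pad.
Only numpy, scipy, OpenCV 4.12 (cv2) and the standard library are available. Lean on these libraries where they do the work, as an engineer would, in place of code of your own. Each camera call takes 0.05 s, during which the arm holds its last target. There are 200 camera calls.

## Working session

There is one attempt and no reset: what is moved stays moved. The work goes in short steps, Python scripts to look and compute and a shell command to move; the robot and the scene stay as the last step left them, time stands still between calls to the robot, and variables do not carry over. Pictures are saved under pics/ and viewed, at most 14 in all, crops included, and the job is handed in when it is done.

```bash
ls; mkdir -p pics; cat > h.py <<'E'
from rig import *
import numpy as np, cv2
def cal(n):
    c=get_calibration(n); f=200/np.tan(np.radians(c['vfov'])/2)
    return np.array([[f,0,c['cx']],[0,f,c['cy']],[0,0,1.]]),np.array(c['distortion'],float),np.array(c['extrinsics'],float)
def proj(n,P):
    K,d,T=cal(n); r,_=cv2.Rodrigues(T[:3,:3]); return cv2.projectPoints(np.array(P,float).reshape(-1,1,3),r,T[:3,3],K,d)[0].reshape(-1,2)
def ray(n,uv):
    K,d,T=cal(n); x=cv2.undistortPoints(np.array(uv,float).reshape(-1,1,2),K,d).reshape(-1,2)
    D=np.c_[x,np.ones(len(x))]@T[:3,:3]; return -T[:3,:3].T@T[:3,3],D
def onz(n,uv,z):
    o,D=ray(n,uv); return o+D*((z-o[2])/D[:,2:3])
def tri(a,ua,b,ub):
    o1,D1=ray(a,[ua]);o2,D2=ray(b,[ub]);d1=D1[0];d2=D2[0]
    s=np.linalg.lstsq(np.c_[d1,-d2],o2-o1,rcond=None)[0]; p=o1+s[0]*d1;q=o2+s[1]*d2
    return (p+q)/2,np.linalg.norm(p-q)
def save(n,name,box=None,k=1):
    im=capture(n)
    if box: im=im[box[1]:box[3],box[0]:box[2]]
    im=cv2.resize(im,None,fx=k,fy=k,interpolation=cv2.INTER_CUBIC)
    cv2.imwrite('pics/'+name,im[:,:,::-1])
np.set_printoptions(precision=1,suppress=True)
E
python3 - <<'E'
from h import *
for n in('scene','top'):
    save(n,n+'0.png',None,1.25); K,d,T=cal(n); print(n,K[0,0],-T[:3,:3].T@T[:3,3],T[2,:3],d)
for t in 'tile0 tile1 tile2 tile3 tray tray_grip case cover stylus stylus_tip mat seam_0 seam_3 seam_6'.split():
    for n in('scene','top'):
        print(t,n,[(np.round(r['position'],0).tolist(),round(r['score'],2),proj(n,r['position'])[0].round().tolist()) for r in find_in(n,t)][:4])
print(observe())
E
```

```text
pics
scene 482.0668669983781 [1440.3 -209.5  761.6] [-0.8  0.2 -0.6] [-0.1  0.   0.   0.   0. ]
top 386.9473097162046 [331.5  -0.1 988.3] [ 0.2 -0.  -1. ] [-0.1  0.   0.   0.   0. ]
tile0 scene [([654.0, -184.0, 19.0], 0.88, [258.0, 265.0]), ([672.0, -16.0, 16.0], 0.67, [333.0, 262.0]), ([637.0, -256.0, 11.0], 0.65, [225.0, 266.0]), ([711.0, -98.0, 11.0], 0.57, [300.0, 281.0])]
tile0 top [([640.0, -250.0, 19.0], 0.89, [402.0, 161.0]), ([644.0, -183.0, 17.0], 0.8, [377.0, 162.0]), ([634.0, 82.0, 11.0], 0.67, [277.0, 176.0]), ([651.0, -19.0, 16.0], 0.54, [315.0, 166.0])]
tile1 scene [([654.0, -184.0, 19.0], 0.88, [258.0, 265.0]), ([672.0, -16.0, 16.0], 0.67, [333.0, 262.0]), ([637.0, -256.0, 11.0], 0.65, [225.0, 266.0]), ([711.0, -98.0, 11.0], 0.57, [300.0, 281.0])]
tile1 top [([640.0, -250.0, 19.0], 0.89, [402.0, 161.0]), ([644.0, -183.0, 17.0], 0.8, [377.0, 162.0]), ([634.0, 82.0, 11.0], 0.67, [277.0, 176.0]), ([651.0, -19.0, 16.0], 0.54, [315.0, 166.0])]
tile2 scene [([654.0, -184.0, 19.0], 0.88, [258.0, 265.0]), ([672.0, -16.0, 16.0], 0.67, [333.0, 262.0]), ([637.0, -256.0, 11.0], 
[... 1939 characters left out ...]
.0, 231.0]), ([288.0, -249.0, 23.0], 0.15, [423.0, 297.0])]
seam_6 scene [([531.0, 136.0, 75.0], 0.75, [382.0, 198.0])]
seam_6 top [([492.0, 173.0, 51.0], 0.68, [243.0, 231.0]), ([288.0, -249.0, 23.0], 0.15, [423.0, 297.0])]
{'clock': 1.5, 'joints': array([ 1.1,  0.5, -0. ,  1.5,  0. ,  1.1, -0.1]), 'qd': array([ 0., -0.,  0.,  0.,  0., -0., -0.]), 'joint_torque': array([  0. , -58.3,   1. , -25.9,   0. ,   0. ,   0. ]), 'ee_pos': array([ 265.5, -593.3,  231.3]), 'tool_rot': array([[ 0.9,  0.4, -0. ],
       [ 0.4, -0.9,  0. ],
       [-0. , -0. , -1. ]]), 'contact_force': array([-0.2,  0.1, -1.6]), 'wrist_torque': array([-0.,  0., -0.]), 'finger_force': 0.0, 'finger_gap': 84.92384815590016}
```

View pics/scene0.png

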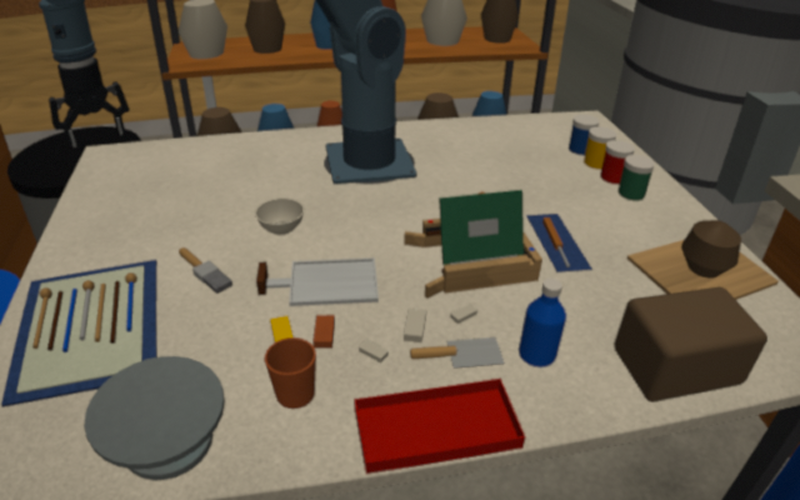

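View pics/top0.png

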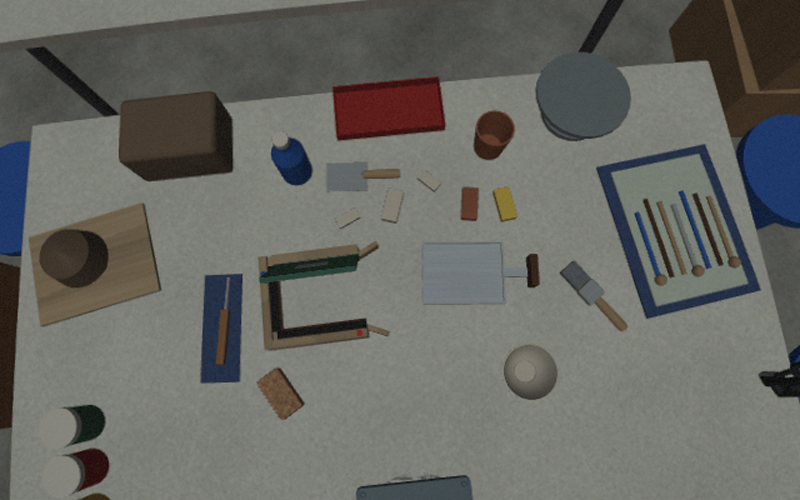

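Scene view (in 1.25x pixels): yellow tile (282,330), red tile (324,330), white tile (415,323), small whites (463,313) and (374,350). In the top view the same are at yellow (505,204), red (470,204), big white (392,205), small whites (347,217) and (429,180). No blue tile shows; the blue bottle (290,160) and mat are its only look-alikes, the cup and the red box are the ones for tile0, and the fixed pallets are not tiles. I'll check with a close crop.

```bash
python3 - <<'E'
from h import *
save('top','topc.png',(200,120,440,300),3.3)
save('scene','scc.png',(190,200,390,300),4)
E
```

```text
(no output)
```

View pics/topc.png

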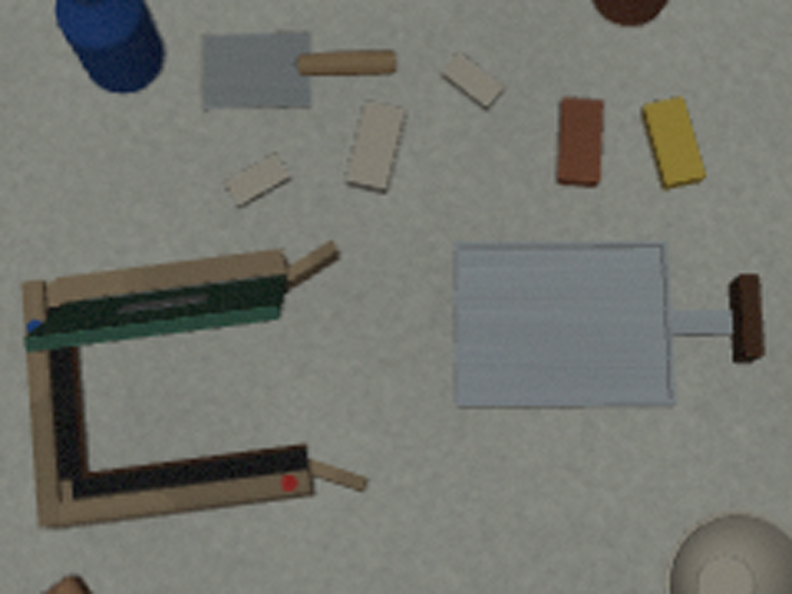

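View pics/scc.png

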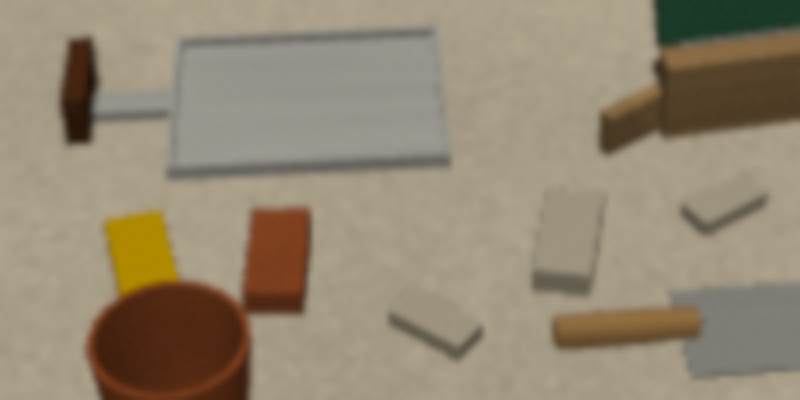

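The crops show exactly one red tile (580,142), one yellow (675,142), and three whites, of which (375,146) is clearly the largest; no blue tile. The tray is at (565,325), grip (747,318), case mouth opens to the right (world -y). Now I'll fit poses from both views.

```bash
cat >> h.py <<'E'
from scipy.optimize import least_squares, minimize
def fit(obj,views,x0,z=True):
    # obj Nx3 ; views: list of (cam, idx list, pixels) -> x,y,z,yaw
    obj=np.array(obj,float)
    def tr(p):
        c,s=np.cos(p[3]),np.sin(p[3]); return obj@np.array([[c,s,0],[-s,c,0],[0,0,1]])+np.array(p[:3])
    def res(p):
        if not z: p=np.array([p[0],p[1],x0[2],p[3]])
        W=tr(p); return np.concatenate([(proj(n,W[i])-np.array(u)).ravel() for n,i,u in views])
    r=least_squares(res,x0,x_scale=[10,10,10,.05],loss='soft_l1'); return r.x,np.sqrt(np.mean(r.fun**2))
TB=[[sx*35,sy*17,z] for z in(0,18) for sx in(-1,1) for sy in(-1,1)]
def silh(n,mask,x0,box=TB,z=0):
    B=np.array(box,float); S=4
    ys,xs=np.nonzero(mask); x1,y1=xs.min()-12,ys.min()-12; m=cv2.resize(mask[y1:ys.max()+13,x1:xs.max()+13].astype(np.float32),None,fx=S,fy=S,interpolation=cv2.INTER_LINEAR)
    def cost(p):
        c,s=np.cos(p[2]/50),np.sin(p[2]/50); W=B@np.array([[c,s,0],[-s,c,0],[0,0,1]])+[p[0],p[1],z]
        u=(proj(n,W)-[x1,y1]+.5)*S-.5
        h=cv2.convexHull(u.astype(np.float32)); r=np.zeros_like(m); cv2.fillConvexPoly(r,np.round(h*16).astype(np.int32),1,cv2.LINE_AA,4); return np.abs(r-m).sum()/m.sum()
    b=None
    for a in (-.4,-.2,0,.2,.4):
        p0=[x0[0],x0[1],(x0[2]+a)*50]
        q=minimize(cost,p0,method='Nelder-Mead',options=dict(initial_simplex=np.array(p0)+np.array([[0,0,0],[12,0,0],[0,12,0],[0,0,12]]),xatol=.1,fatol=1e-4))
        if b is None or q.fun<b.fun: b=q
    return [b.x[0],b.x[1],np.degrees(b.x[2]/50)],b.fun
def mask(im,kind,near):
    h=cv2.cvtColor(im,cv2.COLOR_RGB2HSV).astype(int); H,Sx,V=h[...,0],h[...,1],h[...,2]
    if kind=='red': m=(H<14)&(Sx>110)
    if kind=='yellow': m=(H>18)&(H<32)&(Sx>120)
    if kind=='white':
        med=np.median(V[near[1]-40:near[1]+40,near[0]-40:near[0]+40]); L=cv2.GaussianBlur(im,(3,3),0).astype(int); m=(L[...,0]-L[...,2]>8)
    n,l=cv2.connectedComponents(m.astype(np.uint8)); k=l[near[1],near[0]]; return l==k
E
python3 - <<'E'
from h import *
t=lambda P:np.array(P)/3.3+[200,120]-.35
s=lambda P:np.array(P)/4+[190,200]-.375
T=capture('top');S=capture('scene')
for k,nt,ns in(('red',(376,163),(259,262)),('yellow',(404,163),(225,260)),('white',(314,164),(332,257))):
    print(k,T[nt[1],nt[0]],T[nt[1]+25,nt[0]+12],S[ns[1],ns[0]])
    for n,im,q in(('top',T,nt),('scene',S,ns)):
        m=mask(im,k,q); g=onz(n,[q],9)[0]; print(' ',n,m.sum(),silh(n,m,[g[0],g[1],0]) if 100<m.sum()<2000 else g)
R=[[65,85,10],[65,-85,10],[-65,-85,10],[-65,85,10]]
print('tray',fit(R,[('top',[0,1,2,3],t([(456,243),(663,243),(674,405),(457,406)])),('scene',[1,0,3,2][0:0] or [2,3,0,1],s([(180,40),(436,30),(449,163),(168,175)]))],[500,-130,0,0]))
C=[[-94.5,111,55],[-94.5,-88,55],[88.5,111,55],[88.5,-88,55],[88.5,-88,0],[88.5,111,55]]
print('case',fit(C,[('top',[0,1,2],t([(40,526),(314,495),(23,283)])),('scene',[3,4],s([(660,55),(662,135)]))],[500,160,0,0]))
print('case top only',fit(C,[('top',[0,1,2],t([(40,526),(314,495),(23,283)]))],[500,160,0,0],z=False))
G=[[a,b,38] for a in(-32,32) for b in(-148,-132)]
for n in('top','scene'): print('grip',n,[r['position'] for r in find_in(n,'tray_grip')][:2])
E
```

```text
red [93 61 46] [130 132 125] [124  63  29]
  top 306 ([np.float64(646.0902917440976), np.float64(-180.3453718873148), np.float64(-11.168348410815382)], np.float64(0.23702384531497955))
  scene 2176 [ 634.2 -179.3    9. ]
yellow [135 118  51] [130 132 126] [176 137   0]
  top 335 ([np.float64(637.5929659501177), np.float64(-255.390655142595), np.float64(5.1046790500518675)], np.float64(0.19415228068828583))
  scene 288 ([np.float64(611.0532092988954), np.float64(-257.2797028822232), np.float64(6.1773180450265)], np.float64(0.4792209267616272))
white [132 129 117] [125 126 119] [157 147 127]
  top 342 ([np.float64(659.6179145653509), np.float64(-16.23492978528421), np.float64(-19.093822441528246)], np.float64(0.11247030645608902))
  scene 186150 [646.4 -12.9   9. ]
tray (array([ 500.2, -147.4,   -2.9,   -0.1]), np.float64(0.5975798287771587))
case (array([477.6, 144.5,   7.4,   0. ]), np.float64(0.7721620085192976))
case top only (array([478.4, 145.6,   1. ,   0. ]), np.float64(0.29577591336109027))
grip top [[498.3, -159.0, 4.0], [637.7, -247.9, 18.5]]
grip scene [[503.4, -160.0, 3.6]]
```

```bash
cat >> h.py <<'E'
def avg(n,k=6): return np.mean([capture(n).astype(np.float32) for _ in range(k)],0)
def cmask(im,near,hue=None):
    # soft chroma mask: distance from tabletop chroma towards tile chroma
    c=im/np.maximum(im.sum(2,keepdims=True),1); x,y=near
    a=np.median(c[y-2:y+3,x-2:x+3].reshape(-1,3),0); b=np.median(c[y-35:y+36,x-35:x+36].reshape(-1,3),0)
    d=a-b; p=np.clip(((c-b)@d)/(d@d),0,1); p=cv2.GaussianBlur(p,(3,3),.6)
    n,l=cv2.connectedComponents((p>.5).astype(np.uint8),connectivity=4); return l==l[y,x]
def tiles(near):
    im=avg('top')
    for k,q in near.items():
        m=cmask(im,q); g=onz('top',[q],9)[0]; p,f=silh('top',m,[g[0],g[1],0]); print(k,m.sum(),np.round(p,1).tolist(),'cost %.2f'%f)
E
python3 - <<'E'
from h import *
tiles(dict(red=(376,163),yellow=(404,163),white=(314,164)))
t=lambda P:np.array(P)/3.3+[200,120]-.35
s=lambda P:np.array(P)/4+[190,200]-.375
R=[[65,85,10],[65,-85,10],[-65,-85,10],[-65,85,10]]
f=lambda r:print(np.round(r[0],3).tolist(),r[1])
f(fit(R,[('top',[0,1,2,3],t([(456,243),(663,243),(674,405),(457,406)]))],[500,-130,0,0],False))
C=[[-94.5,111,55],[-94.5,-88,55],[88.5,111,55]]
f(fit(C,[('top',[0,1,2],t([(40,526),(314,495),(23,283)]))],[500,160,0,0],z=False))
# scene heights
print('white corner z: ',tri('top',t([(350,184)])[0],'scene',s([(0,0)])[0]) and '')
for nm,a,b in(('red near-right top corners',(604,99),(250,296)),('white +x,-y',(404,108),(533,274)),('white +x,+y',(364,102),(592,277)),('tray grip +x top',(745,275),(73,97)),('tray +x+y',(456,243),(449,160))):
    print(nm,tri('top',t([a])[0],'scene',s([b])[0]))
E
```

```text
red 319 [646.0, -180.3, -11.1] cost 0.19
yellow 348 [637.6, -255.3, 5.2] cost 0.15
white 334 [658.4, -16.0, -18.2] cost 0.13
[499.898, -146.962, 0.0, -0.099] 0.6912863978874549
[478.448, 145.559, 0.994, 0.022] 0.29577591336109027
white corner z:  
red near-right top corners (array([ 677.2, -200.4,   17.9]), np.float64(5.024558752015236))
white +x,-y (array([686.3, -42.2,  16.5]), np.float64(0.41867834478030885))
white +x,+y (array([694.6, -10.7,  16.7]), np.float64(0.3488338006447838))
tray grip +x top (array([ 517. , -287.2,   41.2]), np.float64(3.180102287589261))
tray +x+y (array([572.9, -71.2,   8. ]), np.float64(0.7516726891255308))
```

```bash
cat >> h.py <<'E'
def st(*tg):
    s=observe(); R=s['tool_rot']; print('t%.1f'%s['clock'],'tcp',s['ee_pos'].round(1),'yaw %.1f'%np.degrees(np.arctan2(R[1,0],R[0,0])),'z',R[:,2].round(3),'F',s['contact_force'].round(1),'gap %.1f f %.1f'%(s['finger_gap'],s['finger_force']),'j7 %.2f'%s['joints'][6])
    for t in tg: print('  to',t,'d',(np.array(t)-s['ee_pos']).round(1))
E
python3 - <<'E'
from h import *
st([646,-180,130])
for n in ('top','scene'):
    for t in('clay_cup','knife'): print(n,t,[(np.round(r['position']),round(r['score'],2)) for r in find_in(n,t)][:2])
print('cup rim top: ', onz('top',np.array([(474,128),(513,132),(494,112)])/1.25,90))
E
python3 -m jog '[{"dx":32,"dy":35},{"dx":32,"dy":35,"az":-7},{"dx":32,"dy":35,"az":-7},{"dx":32,"dy":35,"az":-7},{"dx":32,"dy":35,"az":-7},{"dx":32,"dy":35,"az":-7},{"dx":32,"dy":35},{"dx":32,"dy":35},{"dx":32,"dy":35},{"dx":32,"dy":35},{"dx":32,"dy":35},{"dx":29,"dy":28}]' 40
python3 -c "from h import *;st([646,-180,130])"
```

```text
t2.1 tcp [ 265.5 -593.2  231.2] yaw 24.1 z [-0.  0. -1.] F [-0.8 -0.1 -0.6] gap 85.4 f 0.0 j7 -0.07
  to [646, -180, 130] d [ 380.5  413.2 -101.2]
top clay_cup [(array([ 787., -245.,   57.]), 0.96)]
top knife [(array([729.,  65.,   6.]), 0.93), (array([ 639., -250.,   18.]), 0.58)]
scene clay_cup [(array([ 789., -239.,   63.]), 0.84)]
scene knife [(array([742.,  63.,   6.]), 0.73), (array([788., 170.,  88.]), 0.27)]
cup rim top:  [[ 778.2 -197.    90. ]
 [ 761.6 -274.7   90. ]
 [ 809.8 -243.    90. ]]
t2.3 tcp [ 265.5 -593.3  231.3] yaw 24.1 z [-0. -0. -1.] F [ 0.2 -0.3  1.1] gap 85.8 f 0.0 j7 -0.07
  to [646, -180, 130] d [ 380.5  413.3 -101.3]schema error: expected keys dx, dy, dz, ax, ay, az, jaw
```

```bash

python3 -m jog '[{"dx":32,"dy":35,"dz":0,"ax":0,"ay":0,"az":0,"jaw":60},{"dx":32,"dy":35,"dz":0,"ax":0,"ay":0,"az":-7,"jaw":60},{"dx":32,"dy":35,"dz":0,"ax":0,"ay":0,"az":-7,"jaw":60},{"dx":32,"dy":35,"dz":0,"ax":0,"ay":0,"az":-7,"jaw":60},{"dx":32,"dy":35,"dz":0,"ax":0,"ay":0,"az":-7,"jaw":60},{"dx":32,"dy":35,"dz":0,"ax":0,"ay":0,"az":-7,"jaw":60},{"dx":32,"dy":35,"dz":0,"ax":0,"ay":0,"az":0,"jaw":60},{"dx":32,"dy":35,"dz":0,"ax":0,"ay":0,"az":0,"jaw":60},{"dx":32,"dy":35,"dz":-20,"ax":0,"ay":0,"az":0,"jaw":60},{"dx":32,"dy":35,"dz":-20,"ax":0,"ay":0,"az":0,"jaw":60},{"dx":32,"dy":35,"dz":-20,"ax":0,"ay":0,"az":0,"jaw":60},{"dx":29,"dy":28,"dz":-40,"ax":0,"ay":0,"az":0,"jaw":60}]' 40
python3 -c "from h import *;st([646,-180,130]);tiles(dict(red=(376,163),yellow=(404,163),white=(314,164)))"
```

```text
clock: 3.5
ee_pos: [644.0, -183.6, 139.2]
tool_rot: [[0.982, -0.187, 0.005], [-0.187, -0.982, 0.0], [0.005, -0.001, -1.0]]
contact_force: [0.7, 1.0, -0.1]
finger_gap: 60.4
finger_force: 0.0
t3.5 tcp [ 644.  -183.6  139.2] yaw -10.8 z [ 0.  0. -1.] F [ 0.7  1.  -0.1] gap 60.4 f 0.0 j7 -1.54
  to [646, -180, 130] d [ 2.   3.6 -9.2]
red 320 [646.6, -180.3, -11.0] cost 0.18
yellow 262 [637.8, -248.9, -8.6] cost 0.50
white 333 [658.4, -16.0, -18.2] cost 0.13
```

```bash

python3 -m jog '[{"dx":2,"dy":3,"dz":-45,"ax":0,"ay":0,"az":0,"jaw":60},{"dx":0,"dy":0,"dz":-45,"ax":0,"ay":0,"az":0,"jaw":60},{"dx":0,"dy":0,"dz":-35,"ax":0,"ay":0,"az":0,"jaw":60},{"dx":0,"dy":0,"dz":-11,"ax":0,"ay":0,"az":0,"jaw":60},{"dx":0,"dy":0,"dz":0,"ax":0,"ay":0,"az":0,"jaw":60},{"dx":0,"dy":0,"dz":0,"ax":0,"ay":0,"az":0,"jaw":25},{"dx":0,"dy":0,"dz":0,"ax":0,"ay":0,"az":0,"jaw":25},{"dx":0,"dy":0,"dz":0,"ax":0,"ay":0,"az":0,"jaw":25},{"dx":0,"dy":0,"dz":0,"ax":0,"ay":0,"az":0,"jaw":25},{"dx":0,"dy":0,"dz":0,"ax":0,"ay":0,"az":0,"jaw":25}]' 50
python3 -c "from h import *;st([646,-180,3])"
```

```text
clock: 4.8
ee_pos: [644.6, -184.5, 4.8]
tool_rot: [[0.982, -0.189, 0.005], [-0.189, -0.982, -0.001], [0.005, 0.001, -1.0]]
contact_force: [-1.4, 0.2, 6.8]
finger_gap: 32.7
finger_force: 51.5
t4.8 tcp [ 644.6 -184.5    4.8] yaw -10.9 z [ 0. -0. -1.] F [-1.4  0.2  6.8] gap 32.7 f 51.5 j7 -1.55
  to [646, -180, 3] d [ 1.4  4.5 -1.8]
```

```bash

python3 -m jog '[{"dx":0,"dy":0,"dz":20,"ax":0,"ay":0,"az":0,"jaw":25},{"dx":0,"dy":0,"dz":40,"ax":0,"ay":0,"az":0,"jaw":25},{"dx":-35,"dy":18,"dz":0,"ax":0,"ay":0,"az":1,"jaw":25},{"dx":-40,"dy":22,"dz":0,"ax":0,"ay":0,"az":2,"jaw":25},{"dx":-40,"dy":22,"dz":0,"ax":0,"ay":0,"az":2,"jaw":25},{"dx":-35,"dy":18,"dz":0,"ax":0,"ay":0,"az":0,"jaw":25},{"dx":-15,"dy":7,"dz":0,"ax":0,"ay":0,"az":0,"jaw":25},{"dx":0,"dy":0,"dz":-25,"ax":0,"ay":0,"az":0,"jaw":25},{"dx":0,"dy":0,"dz":-10,"ax":0,"ay":0,"az":0,"jaw":25},{"dx":0,"dy":0,"dz":0,"ax":0,"ay":0,"az":0,"jaw":25}]'
python3 -c "from h import *;st([479.4,-97,8.8])"
```

```text
clock: 5.8
ee_pos: [477.1, -96.7, 26.4]
tool_rot: [[0.995, -0.103, -0.001], [-0.103, -0.995, -0.0], [-0.001, 0.0, -1.0]]
contact_force: [-0.3, 0.3, -0.4]
finger_gap: 32.8
finger_force: 50.5
t5.8 tcp [477.1 -96.7  26.4] yaw -5.9 z [-0. -0. -1.] F [-0.3  0.3 -0.4] gap 32.8 f 50.5 j7 -1.59
  to [479.4, -97, 8.8] d [  2.3  -0.3 -17.6]
```

```bash

python3 -m jog '[{"dx":2,"dy":0,"dz":-8,"ax":0,"ay":0,"az":0,"jaw":25},{"dx":0,"dy":0,"dz":-5,"ax":0,"ay":0,"az":0,"jaw":25},{"dx":0,"dy":0,"dz":-4,"ax":0,"ay":0,"az":0,"jaw":25},{"dx":0,"dy":0,"dz":0,"ax":0,"ay":0,"az":0,"jaw":25},{"dx":0,"dy":0,"dz":0,"ax":0,"ay":0,"az":0,"jaw":42},{"dx":0,"dy":0,"dz":0,"ax":0,"ay":0,"az":0,"jaw":42},{"dx":0,"dy":0,"dz":0,"ax":0,"ay":0,"az":0,"jaw":42},{"dx":0,"dy":0,"dz":25,"ax":0,"ay":0,"az":0,"jaw":42},{"dx":0,"dy":0,"dz":50,"ax":0,"ay":0,"az":0,"jaw":50},{"dx":25,"dy":-43,"dz":40,"ax":0,"ay":0,"az":2,"jaw":60},{"dx":25,"dy":-43,"dz":0,"ax":0,"ay":0,"az":2,"jaw":60},{"dx":25,"dy":-43,"dz":0,"ax":0,"ay":0,"az":0,"jaw":60}]'
python3 - <<'E'
from h import *
st()
im=avg('top')
cv2.imwrite('pics/topd.png',cv2.resize(im[120:300,200:440],None,fx=3.3,fy=3.3,interpolation=cv2.INTER_CUBIC)[:,:,::-1])
E
```

```text
clock: 7.0
ee_pos: [550.6, -217.7, 118.2]
tool_rot: [[1.0, -0.031, 0.003], [-0.031, -1.0, -0.001], [0.003, 0.001, -1.0]]
contact_force: [1.2, 0.7, 0.6]
finger_gap: 60.2
finger_force: 0.0
t7.0 tcp [ 550.6 -217.7  118.2] yaw -1.8 z [ 0. -0. -1.] F [1.2 0.7 0.6] gap 60.2 f 0.0 j7 -1.32[ WARN:0@4.243] global loadsave.cpp:1063 imwrite_ Unsupported depth image for selected encoder is fallbacked to CV_8U.
```

View pics/topd.png

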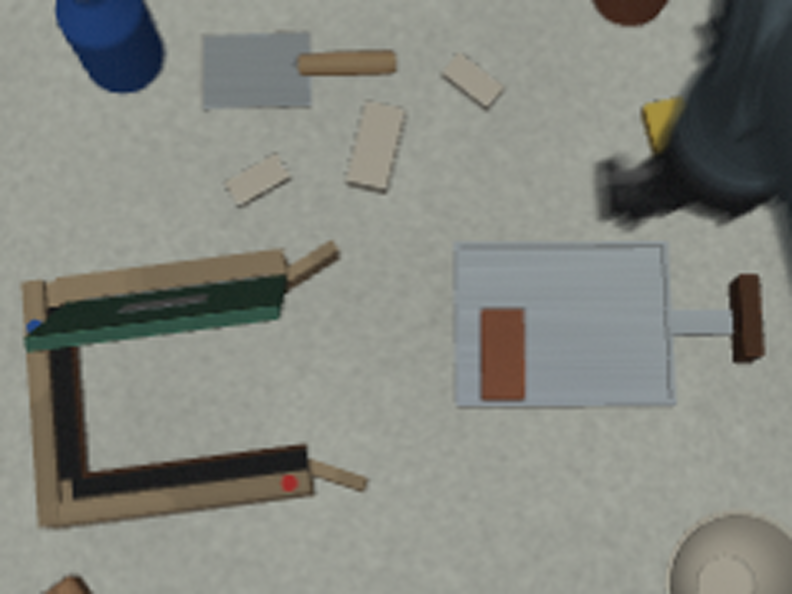

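Red tile lies flat in the tray at (503,355); yellow (670,130) and white (375,146) are unmoved. Next, yellow.

```bash

python3 -m jog '[{"dx":42,"dy":-18,"dz":0,"ax":0,"ay":0,"az":4,"jaw":60},{"dx":40,"dy":-18,"dz":-20,"ax":0,"ay":0,"az":3,"jaw":60},{"dx":4,"dy":-2,"dz":-40,"ax":0,"ay":0,"az":0,"jaw":60},{"dx":0,"dy":0,"dz":-35,"ax":0,"ay":0,"az":0,"jaw":60},{"dx":0,"dy":0,"dz":-10,"ax":0,"ay":0,"az":0,"jaw":60},{"dx":0,"dy":0,"dz":-8,"ax":0,"ay":0,"az":0,"jaw":60},{"dx":0,"dy":0,"dz":0,"ax":0,"ay":0,"az":0,"jaw":60}]'
python3 -c "from h import *;st([637.6,-255.3,5])"
```

```text
clock: 8.0
ee_pos: [635.0, -253.6, 3.5]
tool_rot: [[0.996, 0.09, 0.0], [0.09, -0.996, 0.0], [0.0, -0.0, -1.0]]
contact_force: [-0.3, -0.0, -0.5]
finger_gap: 60.0
finger_force: 0.0
t8.0 tcp [ 635.  -253.6    3.5] yaw 5.2 z [ 0.  0. -1.] F [-0.3 -0.  -0.5] gap 60.0 f 0.0 j7 -1.21
  to [637.6, -255.3, 5] d [ 2.6 -1.7  1.5]
```

```bash

python3 -m jog '[{"dx":2,"dy":-1,"dz":1,"ax":0,"ay":0,"az":0,"jaw":25},{"dx":0,"dy":0,"dz":0,"ax":0,"ay":0,"az":0,"jaw":25},{"dx":0,"dy":0,"dz":0,"ax":0,"ay":0,"az":0,"jaw":25},{"dx":0,"dy":0,"dz":0,"ax":0,"ay":0,"az":0,"jaw":25},{"dx":0,"dy":0,"dz":0,"ax":0,"ay":0,"az":0,"jaw":25},{"dx":0,"dy":0,"dz":20,"ax":0,"ay":0,"az":0,"jaw":25},{"dx":0,"dy":0,"dz":40,"ax":0,"ay":0,"az":0,"jaw":25},{"dx":-35,"dy":14,"dz":0,"ax":0,"ay":0,"az":-2,"jaw":25},{"dx":-40,"dy":16,"dz":0,"ax":0,"ay":0,"az":-4,"jaw":25},{"dx":-40,"dy":16,"dz":0,"ax":0,"ay":0,"az":-3,"jaw":25},{"dx":-35,"dy":14,"dz":0,"ax":0,"ay":0,"az":-2,"jaw":25},{"dx":-12,"dy":3,"dz":-10,"ax":0,"ay":0,"az":0,"jaw":25}]' 50
python3 -m jog '[{"dx":0,"dy":0,"dz":-10,"ax":0,"ay":0,"az":0,"jaw":25},{"dx":0,"dy":0,"dz":-10,"ax":0,"ay":0,"az":0,"jaw":25},{"dx":0,"dy":0,"dz":0,"ax":0,"ay":0,"az":0,"jaw":25}]'
python3 -c "from h import *;st([474.5,-193,9])"
```

```text
clock: 9.2
ee_pos: [471.9, -191.1, 56.1]
tool_rot: [[0.995, -0.103, -0.001], [-0.103, -0.995, 0.0], [-0.001, -0.0, -1.0]]
contact_force: [0.8, -1.4, -0.8]
finger_gap: 32.5
finger_force: 50.4
clock: 9.5
ee_pos: [475.7, -192.5, 33.3]
tool_rot: [[0.995, -0.102, -0.0], [-0.102, -0.995, 0.0], [-0.0, -0.0, -1.0]]
contact_force: [0.5, 0.8, -0.8]
finger_gap: 32.8
finger_force: 50.4
t9.5 tcp [ 475.7 -192.5   33.3] yaw -5.9 z [-0.  0. -1.] F [ 0.5  0.8 -0.8] gap 32.8 f 50.4 j7 -1.39
  to [474.5, -193, 9] d [ -1.2  -0.5 -24.3]
```

```bash

python3 -m jog '[{"dx":0,"dy":0,"dz":-14,"ax":0,"ay":0,"az":0,"jaw":25},{"dx":0,"dy":0,"dz":-6,"ax":0,"ay":0,"az":0,"jaw":25},{"dx":0,"dy":0,"dz":-4,"ax":0,"ay":0,"az":0,"jaw":25},{"dx":0,"dy":0,"dz":0,"ax":0,"ay":0,"az":0,"jaw":25},{"dx":0,"dy":0,"dz":0,"ax":0,"ay":0,"az":0,"jaw":42},{"dx":0,"dy":0,"dz":0,"ax":0,"ay":0,"az":0,"jaw":42},{"dx":0,"dy":0,"dz":0,"ax":0,"ay":0,"az":0,"jaw":42},{"dx":0,"dy":0,"dz":25,"ax":0,"ay":0,"az":0,"jaw":42},{"dx":0,"dy":0,"dz":50,"ax":0,"ay":0,"az":0,"jaw":50},{"dx":33,"dy":32,"dz":20,"ax":0,"ay":0,"az":-2,"jaw":60},{"dx":33,"dy":32,"dz":0,"ax":0,"ay":0,"az":-4,"jaw":60},{"dx":33,"dy":32,"dz":0,"ax":0,"ay":0,"az":-4,"jaw":60}]'
python3 -m jog '[{"dx":33,"dy":32,"dz":0,"ax":0,"ay":0,"az":-2,"jaw":60},{"dx":33,"dy":32,"dz":0,"ax":0,"ay":0,"az":0,"jaw":60},{"dx":15,"dy":15,"dz":0,"ax":0,"ay":0,"az":0,"jaw":60},{"dx":0,"dy":0,"dz":0,"ax":0,"ay":0,"az":0,"jaw":60}]'
python3 - <<'E'
from h import *
st([658.4,-16,4.5])
im=avg('top');
m=cmask(im,(314,164)); print(m.sum(), silh('top',m,[658,-16,-.3]))
im2=avg('scene',1)
cv2.imwrite('pics/e.png',cv2.cvtColor(np.vstack([cv2.resize(im[180:260,320:450].clip(0,255).astype(np.uint8),(520,320)),cv2.resize(im2[190:270,195:325].astype(np.uint8),(520,320))[:280]]),cv2.COLOR_RGB2BGR))
E
```

```text
clock: 10.7
ee_pos: [575.6, -95.6, 106.2]
tool_rot: [[0.961, -0.278, 0.002], [-0.278, -0.961, -0.0], [0.002, -0.0, -1.0]]
contact_force: [1.5, -0.4, -0.1]
finger_gap: 60.0
finger_force: 0.0
clock: 11.1
ee_pos: [656.8, -12.5, 104.6]
tool_rot: [[0.953, -0.302, 0.001], [-0.302, -0.953, 0.002], [0.001, -0.003, -1.0]]
contact_force: [-0.2, 0.1, 0.5]
finger_gap: 59.6
finger_force: 0.0
t11.1 tcp [656.8 -12.5 104.6] yaw -17.6 z [ 0.  0. -1.] F [-0.2  0.1  0.5] gap 59.6 f 0.0 j7 -1.90
  to [658.4, -16, 4.5] d [   1.6   -3.5 -100.1]
223487 ([np.float64(658.0), np.float64(-16.0), np.float64(-40.10704565915762)], np.float64(1.0))
```

View pics/e.png

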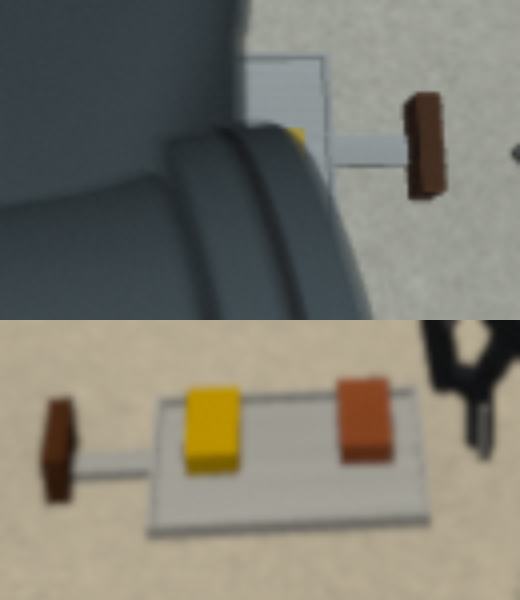

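Scene crop: yellow (212,425) and red (365,420) both lie flat inside the tray. Check that white hasn't moved, then descend.

```bash

python3 -c "
from h import *
save('scene','f.png',(300,220,390,290),5)
print([(np.round(r['position']),round(r['score'],2)) for r in find_in('scene','tile1')])"
python3 -m jog '[{"dx":2,"dy":-3,"dz":-40,"ax":0,"ay":0,"az":0,"jaw":60},{"dx":0,"dy":0,"dz":-20,"ax":0,"ay":0,"az":0,"jaw":60},{"dx":0,"dy":0,"dz":0,"ax":0,"ay":0,"az":0,"jaw":60}]'
python3 -c "
from h import *
st([658.4,-16,4.5])"
```

```text
[(array([ 492., -194.,   16.]), 0.7), (array([671., -19.,  17.]), 0.64), (array([ 484., -100.,   19.]), 0.63), (array([710., -98.,  10.]), 0.51), (array([645.,  82.,  14.]), 0.47), (array([ 512., -160.,   10.]), 0.34)]
clock: 11.85
ee_pos: [654.0, -20.8, 42.0]
tool_rot: [[0.951, -0.308, -0.006], [-0.308, -0.952, -0.0], [-0.006, 0.002, -1.0]]
contact_force: [-0.0, -0.0, -0.7]
finger_gap: 60.0
finger_force: 0.0
t11.8 tcp [654.  -20.8  42. ] yaw -17.9 z [-0. -0. -1.] F [-0.  -0.  -0.7] gap 60.0 f 0.0 j7 -1.89
  to [658.4, -16, 4.5] d [  4.4   4.8 -37.5]
```

```bash

python3 -m jog '[{"dx":4,"dy":4,"dz":-25,"ax":0,"ay":0,"az":0,"jaw":60},{"dx":0,"dy":0,"dz":-12,"ax":0,"ay":0,"az":0,"jaw":60},{"dx":0,"dy":0,"dz":0,"ax":0,"ay":0,"az":0,"jaw":60},{"dx":0,"dy":0,"dz":0,"ax":0,"ay":0,"az":0,"jaw":25},{"dx":0,"dy":0,"dz":0,"ax":0,"ay":0,"az":0,"jaw":25},{"dx":0,"dy":0,"dz":0,"ax":0,"ay":0,"az":0,"jaw":25},{"dx":0,"dy":0,"dz":0,"ax":0,"ay":0,"az":0,"jaw":25},{"dx":0,"dy":0,"dz":0,"ax":0,"ay":0,"az":0,"jaw":25}]' 50
python3 -m jog '[{"dx":0,"dy":0,"dz":20,"ax":0,"ay":0,"az":0,"jaw":25},{"dx":0,"dy":0,"dz":40,"ax":0,"ay":0,"az":0,"jaw":25},{"dx":-27,"dy":-26,"dz":0,"ax":0,"ay":0,"az":2,"jaw":25},{"dx":-32,"dy":-30,"dz":0,"ax":0,"ay":0,"az":4,"jaw":25},{"dx":-32,"dy":-30,"dz":0,"ax":0,"ay":0,"az":4,"jaw":25},{"dx":-30,"dy":-28,"dz":0,"ax":0,"ay":0,"az":2,"jaw":25},{"dx":-17,"dy":-18,"dz":0,"ax":0,"ay":0,"az":0,"jaw":25},{"dx":0,"dy":0,"dz":0,"ax":0,"ay":0,"az":0,"jaw":25},{"dx":0,"dy":0,"dz":0,"ax":0,"ay":0,"az":0,"jaw":25}]'
python3 -c "from h import *;st([518,-149,9])"
```

```text
clock: 12.65
ee_pos: [661.9, -16.7, 9.7]
tool_rot: [[0.952, -0.307, 0.002], [-0.307, -0.952, -0.0], [0.002, -0.001, -1.0]]
contact_force: [-0.2, -0.6, 7.5]
finger_gap: 32.1
finger_force: 50.4
clock: 13.55
ee_pos: [523.0, -148.7, 68.5]
tool_rot: [[0.995, -0.104, 0.001], [-0.104, -0.995, -0.0], [0.001, -0.0, -1.0]]
contact_force: [1.0, 0.6, -0.6]
finger_gap: 32.2
finger_force: 54.4
t13.6 tcp [ 523.  -148.7   68.5] yaw -6.0 z [ 0. -0. -1.] F [ 1.   0.6 -0.6] gap 32.2 f 54.4 j7 -1.50
  to [518, -149, 9] d [ -5.   -0.3 -59.5]
```

```bash

python3 -m jog '[{"dx":0,"dy":0,"dz":-30,"ax":0,"ay":0,"az":0,"jaw":25},{"dx":0,"dy":0,"dz":-20,"ax":0,"ay":0,"az":0,"jaw":25},{"dx":0,"dy":0,"dz":-3,"ax":0,"ay":0,"az":0,"jaw":25},{"dx":0,"dy":0,"dz":0,"ax":0,"ay":0,"az":0,"jaw":25}]'
python3 -m jog '[{"dx":0,"dy":0,"dz":-2,"ax":0,"ay":0,"az":0,"jaw":25},{"dx":0,"dy":0,"dz":0,"ax":0,"ay":0,"az":0,"jaw":25}]'
python3 -m jog '[{"dx":0,"dy":0,"dz":-2,"ax":0,"ay":0,"az":0,"jaw":25},{"dx":0,"dy":0,"dz":0,"ax":0,"ay":0,"az":0,"jaw":25}]'
```

```text
clock: 13.95
ee_pos: [523.5, -147.0, 15.0]
tool_rot: [[0.995, -0.101, -0.0], [-0.101, -0.995, 0.001], [-0.0, -0.001, -1.0]]
contact_force: [0.2, -0.6, -0.8]
finger_gap: 32.2
finger_force: 54.4
clock: 14.15
ee_pos: [523.8, -148.1, 13.7]
tool_rot: [[0.995, -0.102, 0.002], [-0.102, -0.995, -0.0], [0.002, -0.0, -1.0]]
contact_force: [-0.4, -0.1, -1.8]
finger_gap: 32.0
finger_force: 54.5
clock: 14.35
ee_pos: [523.8, -148.2, 13.6]
tool_rot: [[0.995, -0.102, 0.001], [-0.102, -0.995, 0.0], [0.001, -0.0, -1.0]]
contact_force: [-5.8, 2.4, 23.0]
finger_gap: 32.4
finger_force: 57.0
```

```bash

python3 -m jog '[{"dx":0,"dy":0,"dz":2,"ax":0,"ay":0,"az":0,"jaw":42},{"dx":0,"dy":0,"dz":0,"ax":0,"ay":0,"az":0,"jaw":42},{"dx":0,"dy":0,"dz":0,"ax":0,"ay":0,"az":0,"jaw":42},{"dx":0,"dy":0,"dz":25,"ax":0,"ay":0,"az":0,"jaw":42},{"dx":0,"dy":0,"dz":50,"ax":0,"ay":0,"az":0,"jaw":42},{"dx":-10,"dy":-40,"dz":10,"ax":0,"ay":0,"az":0,"jaw":42},{"dx":-10,"dy":-40,"dz":0,"ax":0,"ay":0,"az":0,"jaw":42},{"dx":-10,"dy":-40,"dz":0,"ax":0,"ay":0,"az":0,"jaw":42},{"dx":-8,"dy":-18,"dz":0,"ax":0,"ay":0,"az":0,"jaw":42},{"dx":0,"dy":0,"dz":0,"ax":0,"ay":0,"az":0,"jaw":42}]' 60
python3 - <<'E'
from h import *
st([486,-286.3,16])
im=avg('top',4);im2=avg('scene',4)
cv2.imwrite('pics/g.png',cv2.cvtColor(np.vstack([cv2.resize(im[180:260,300:450].clip(0,255).astype(np.uint8),(560,300)),cv2.resize(im2[190:270,195:345].clip(0,255).astype(np.uint8),(560,300))]),cv2.COLOR_RGB2BGR))
E
```

```text
clock: 15.35
ee_pos: [482.5, -290.6, 97.9]
tool_rot: [[0.994, -0.109, -0.001], [-0.109, -0.994, -0.002], [-0.001, 0.002, -1.0]]
contact_force: [-0.5, -0.7, -0.5]
finger_gap: 41.9
finger_force: 0.0
t15.3 tcp [ 482.5 -290.6   97.9] yaw -6.2 z [-0. -0. -1.] F [-0.5 -0.7 -0.5] gap 41.9 f 0.0 j7 -1.23
  to [486, -286.3, 16] d [  3.5   4.3 -81.9]
```

View pics/g.png

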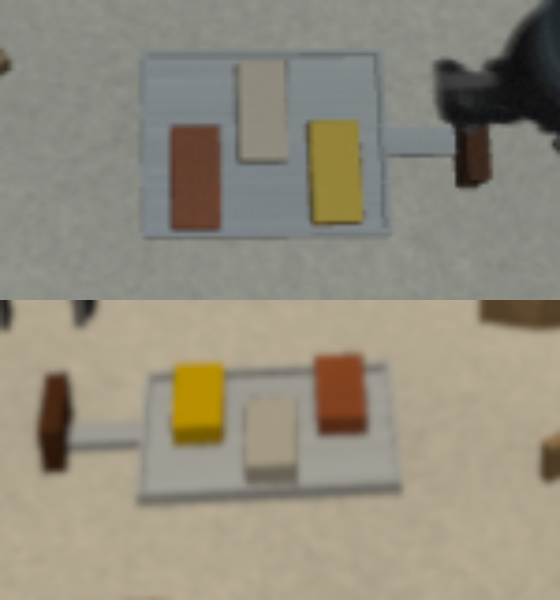

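All three tiles lie flat in the tray (top: red (195,178), white (262,112), yellow (335,172)); the tray is unmoved. Now the grip block.

```bash

python3 -m jog '[{"dx":3,"dy":4,"dz":-40,"ax":0,"ay":0,"az":0,"jaw":42},{"dx":0,"dy":0,"dz":-20,"ax":0,"ay":0,"az":0,"jaw":42},{"dx":0,"dy":0,"dz":-11,"ax":0,"ay":0,"az":0,"jaw":42},{"dx":0,"dy":0,"dz":-8,"ax":0,"ay":0,"az":0,"jaw":42},{"dx":0,"dy":0,"dz":0,"ax":0,"ay":0,"az":0,"jaw":42}]' 60
python3 -m jog '[{"dx":0,"dy":0,"dz":0,"ax":0,"ay":0,"az":0,"jaw":8},{"dx":0,"dy":0,"dz":0,"ax":0,"ay":0,"az":0,"jaw":8},{"dx":0,"dy":0,"dz":0,"ax":0,"ay":0,"az":0,"jaw":8},{"dx":0,"dy":0,"dz":0,"ax":0,"ay":0,"az":0,"jaw":8},{"dx":0,"dy":0,"dz":0,"ax":0,"ay":0,"az":0,"jaw":8},{"dx":0,"dy":0,"dz":0,"ax":0,"ay":0,"az":0,"jaw":8}]' 60
python3 - <<'E'
from h import *
s=observe(); th=np.arctan2(s['tool_rot'][1,0],s['tool_rot'][0,0])
st()
im=avg('top',4); K=cv2.resize(im[150:270,230:450].clip(0,255).astype(np.uint8),None,fx=3.6,fy=3.6,interpolation=cv2.INTER_CUBIC)
cv2.imwrite('pics/i.png',K[:,:,::-1])
E
```

```text
clock: 16.25
ee_pos: [487.7, -282.2, 18.7]
tool_rot: [[0.995, -0.102, -0.001], [-0.102, -0.995, 0.0], [-0.001, -0.0, -1.0]]
contact_force: [0.8, 0.2, -0.4]
finger_gap: 42.0
finger_force: 0.0
clock: 16.85
ee_pos: [488.6, -283.7, 20.5]
tool_rot: [[0.995, -0.103, 0.002], [-0.103, -0.995, -0.002], [0.002, 0.002, -1.0]]
contact_force: [-0.7, -1.8, 6.4]
finger_gap: 14.7
finger_force: 60.5
t16.9 tcp [ 488.6 -283.7   20.5] yaw -5.9 z [ 0. -0. -1.] F [-0.7 -1.8  6.4] gap 14.7 f 60.5 j7 -1.25
```

View pics/i.png

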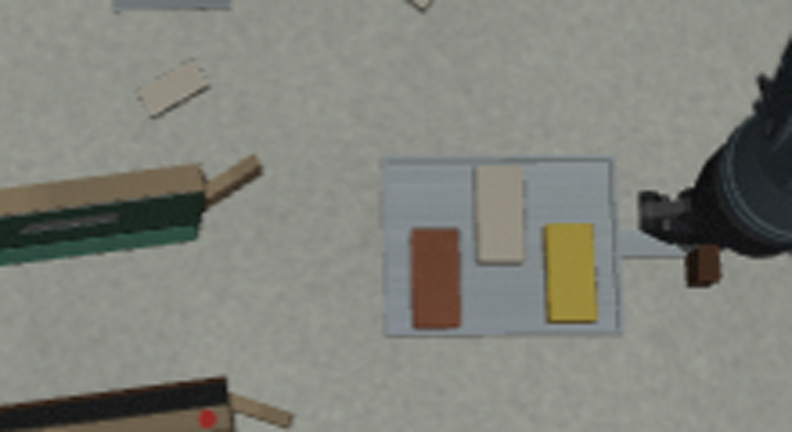

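Tray gripped, tiles in place. Align in front of the mouth.

```bash

python3 -m jog '[{"dx":0,"dy":5,"dz":0,"ax":0,"ay":0,"az":0.5,"jaw":8},{"dx":0,"dy":8,"dz":0,"ax":0,"ay":0,"az":1,"jaw":8},{"dx":0,"dy":10,"dz":0,"ax":0,"ay":0,"az":1,"jaw":8},{"dx":0,"dy":10,"dz":0,"ax":0,"ay":0,"az":1,"jaw":8},{"dx":0,"dy":10,"dz":0,"ax":0,"ay":0,"az":1,"jaw":8},{"dx":0,"dy":10,"dz":0,"ax":0,"ay":0,"az":1,"jaw":8},{"dx":0,"dy":8,"dz":0,"ax":0,"ay":0,"az":1,"jaw":8},{"dx":0,"dy":5,"dz":0,"ax":0,"ay":0,"az":0.7,"jaw":8},{"dx":0,"dy":0,"dz":0,"ax":0,"ay":0,"az":0,"jaw":8}]' 60
python3 - <<'E'
from h import *
st()
im=avg('top',6); K=cv2.resize(im[150:290,200:400].clip(0,255).astype(np.uint8),None,fx=4,fy=4,interpolation=cv2.INTER_CUBIC)
cv2.imwrite('pics/j.png',K[:,:,::-1])
E
```

```text
clock: 17.95
ee_pos: [489.6, -216.5, 20.4]
tool_rot: [[1.0, 0.024, 0.004], [0.024, -1.0, -0.001], [0.004, 0.001, -1.0]]
contact_force: [0.2, -2.2, 7.7]
finger_gap: 14.5
finger_force: 60.6
t17.9 tcp [ 489.6 -216.5   20.4] yaw 1.4 z [ 0. -0. -1.] F [ 0.2 -2.2  7.7] gap 14.5 f 60.6 j7 -1.26
```

View pics/j.png

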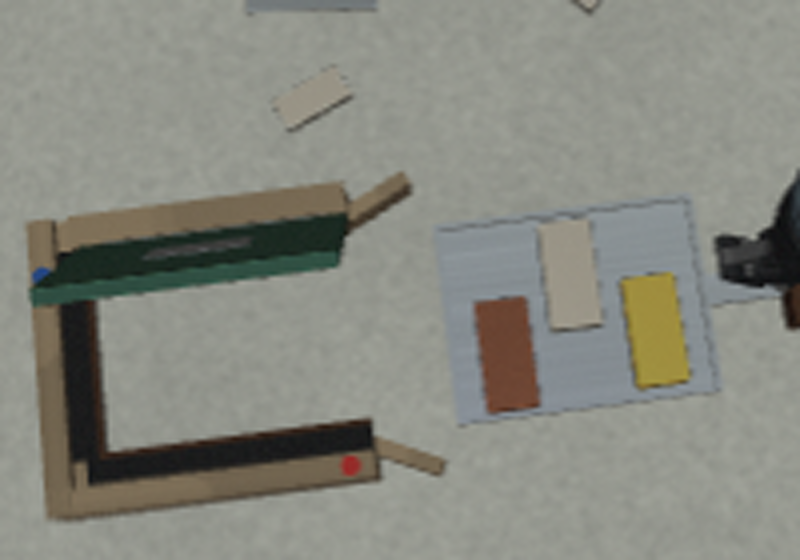

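```bash

python3 - <<'E'
from h import *
t=lambda P:(np.array(P)+.5)/4+[200,150]-.5
f=lambda r:print(np.round(r[0],3).tolist(),r[1])
R=[[65,85,10],[65,-85,10],[-65,-85,10],[-65,85,10]]
f(fit(R,[('top',[0,1,2,3],t([(437,230),(690,198),(719,390),(460,425)]))],[490,-70,0,0],False))
C=[[-94.5,111,55],[-94.5,-88,55],[88.5,111,55],[88.5,-88,55]]
f(fit(C,[('top',[0,1,2,3],t([(53,519),(380,478),(28,222),(346,184)]))],[480,145,0,0],False))
P=onz('top',t([(350,466),(42,276)]),55)
c=np.array([478.4,145.6]);a=.022;Rm=np.array([[np.cos(a),-np.sin(a)],[np.sin(a),np.cos(a)]])
print('dots in case',(P[:,:2]-c)@Rm)
E
```

```text
[482.685, -76.693, -14.16, 0.027] 0.8604236246689632
[478.733, 145.289, 0.0, 0.027] 0.37413094361294
dots in case [[-84.6 -71.2]
 [ 53.7 105.1]]
```

```bash

python3 -m jog '[{"dx":0,"dy":7,"dz":0,"ax":0,"ay":0,"az":0,"jaw":8},{"dx":0,"dy":12,"dz":0,"ax":0,"ay":0,"az":0,"jaw":8},{"dx":0,"dy":14,"dz":0,"ax":0,"ay":0,"az":0,"jaw":8},{"dx":-0.5,"dy":14,"dz":0,"ax":0,"ay":0,"az":0,"jaw":8},{"dx":-0.5,"dy":14,"dz":0,"ax":0,"ay":0,"az":0,"jaw":8},{"dx":-0.5,"dy":14,"dz":0,"ax":0,"ay":0,"az":0,"jaw":8},{"dx":-0.5,"dy":14,"dz":0,"ax":0,"ay":0,"az":0,"jaw":8},{"dx":0,"dy":14,"dz":0,"ax":0,"ay":0,"az":0,"jaw":8},{"dx":0,"dy":14,"dz":0,"ax":0,"ay":0,"az":0,"jaw":8},{"dx":-0.5,"dy":14,"dz":0,"ax":0,"ay":0,"az":0,"jaw":8},{"dx":0,"dy":12,"dz":0,"ax":0,"ay":0,"az":0,"jaw":8},{"dx":0,"dy":7,"dz":0,"ax":0,"ay":0,"az":0,"jaw":8}]' 80
python3 -m jog '[{"dx":-0.5,"dy":9,"dz":0,"ax":0,"ay":0,"az":0,"jaw":8},{"dx":0,"dy":12,"dz":0,"ax":0,"ay":0,"az":0,"jaw":8},{"dx":-0.5,"dy":12,"dz":0,"ax":0,"ay":0,"az":0,"jaw":8},{"dx":0,"dy":10,"dz":0,"ax":0,"ay":0,"az":0,"jaw":8},{"dx":0,"dy":6,"dz":0,"ax":0,"ay":0,"az":0,"jaw":8},{"dx":0,"dy":0,"dz":0,"ax":0,"ay":0,"az":0,"jaw":8}]'
python3 -c "
from h import *;st()"
```

```text
clock: 19.45
ee_pos: [486.8, -67.3, 20.4]
tool_rot: [[1.0, 0.022, 0.003], [0.022, -1.0, -0.002], [0.003, 0.002, -1.0]]
contact_force: [0.1, -8.1, 11.7]
finger_gap: 13.8
finger_force: 81.7
clock: 20.05
ee_pos: [485.8, -17.6, 20.4]
tool_rot: [[1.0, 0.023, 0.003], [0.023, -1.0, -0.001], [0.003, 0.001, -1.0]]
contact_force: [0.1, -2.4, 10.3]
finger_gap: 14.1
finger_force: 81.6
t20.1 tcp [485.8 -17.6  20.4] yaw 1.3 z [ 0. -0. -1.] F [ 0.1 -2.4 10.3] gap 14.1 f 81.6 j7 -1.62
```

```bash

python3 -m jog '[{"dx":0,"dy":4,"dz":0,"ax":0,"ay":0,"az":0,"jaw":8},{"dx":0,"dy":5,"dz":0,"ax":0,"ay":0,"az":0,"jaw":8},{"dx":0,"dy":5,"dz":0,"ax":0,"ay":0,"az":0,"jaw":8},{"dx":0,"dy":3,"dz":0,"ax":0,"ay":0,"az":0,"jaw":8}]'
python3 -m jog '[{"dx":0,"dy":2,"dz":0,"ax":0,"ay":0,"az":0,"jaw":8},{"dx":0,"dy":2,"dz":0,"ax":0,"ay":0,"az":0,"jaw":8}]' | grep -E 'ee_pos|contact'
python3 -m jog '[{"dx":0,"dy":1,"dz":0,"ax":0,"ay":0,"az":0,"jaw":8},{"dx":0,"dy":1,"dz":0,"ax":0,"ay":0,"az":0,"jaw":8}]'| grep -E 'ee_pos|contact'
python3 -m jog '[{"dx":0,"dy":1,"dz":0,"ax":0,"ay":0,"az":0,"jaw":8},{"dx":0,"dy":1,"dz":0,"ax":0,"ay":0,"az":0,"jaw":8}]'| grep -E 'ee_pos|contact'
```

```text
clock: 20.45
ee_pos: [485.7, -2.2, 20.4]
tool_rot: [[1.0, 0.021, 0.003], [0.021, -1.0, -0.002], [0.003, 0.002, -1.0]]
contact_force: [0.3, -9.3, 12.5]
finger_gap: 13.9
finger_force: 81.8
ee_pos: [485.6, 1.4, 20.4]
contact_force: [-0.1, -7.6, 12.4]
ee_pos: [485.6, 3.3, 20.4]
contact_force: [-0.1, -8.7, 11.6]
ee_pos: [485.6, 5.3, 20.4]
contact_force: [-0.3, -8.5, 12.3]
```

```bash

for i in 1 ; do python3 -m jog '[{"dx":0,"dy":1,"dz":0,"ax":0,"ay":0,"az":0,"jaw":8},{"dx":0,"dy":1,"dz":0,"ax":0,"ay":0,"az":0,"jaw":8}]' | grep -E 'ee_pos|contact'; done
python3 -m jog '[{"dx":0,"dy":1,"dz":0,"ax":0,"ay":0,"az":0,"jaw":8},{"dx":0,"dy":1,"dz":0,"ax":0,"ay":0,"az":0,"jaw":8}]' | grep -E 'ee_pos|contact'
```

```text
ee_pos: [485.6, 7.3, 20.4]
contact_force: [0.1, -9.4, 11.3]
ee_pos: [485.6, 7.8, 20.4]
contact_force: [0.3, -14.0, 12.3]
```

```bash

python3 - <<'E'
from h import *
t=lambda P:(np.array(P)+.5)/4+[200,150]-.5
im=avg('top',6); K=cv2.resize(im[150:290,200:400].clip(0,255).astype(np.uint8),None,fx=4,fy=4,interpolation=cv2.INTER_CUBIC)
cv2.imwrite('pics/k.png',K[:,:,::-1])
E
```

```text
(no output)
```

View pics/k.png

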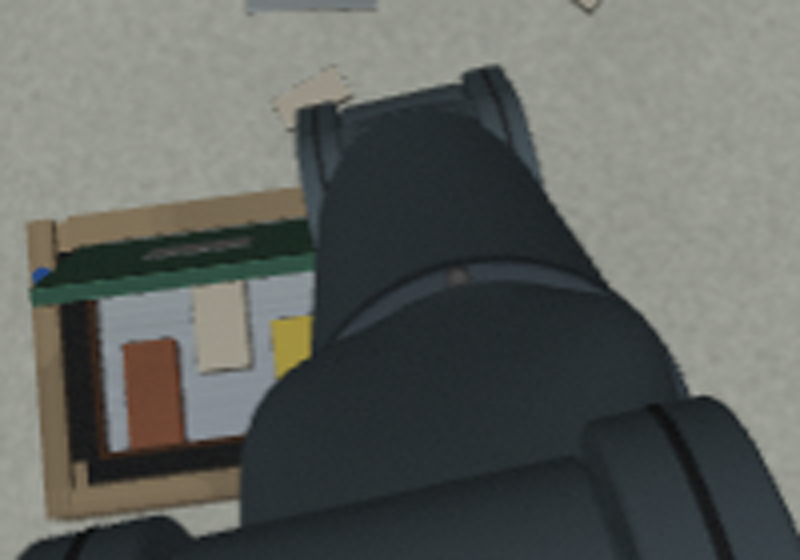

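Tray is against the end wall (red (152,393), white (222,327), yellow (292,345) inside). One more push to confirm, then release and lift clear.

```bash

python3 -m jog '[{"dx":0,"dy":1,"dz":0,"ax":0,"ay":0,"az":0,"jaw":8},{"dx":0,"dy":1,"dz":0,"ax":0,"ay":0,"az":0,"jaw":8},{"dx":0,"dy":0,"dz":0,"ax":0,"ay":0,"az":0,"jaw":8}]' | grep -E 'ee_pos|contact'
python3 -m jog '[{"dx":0,"dy":-2,"dz":0,"ax":0,"ay":0,"az":0,"jaw":42},{"dx":0,"dy":0,"dz":0,"ax":0,"ay":0,"az":0,"jaw":42},{"dx":0,"dy":0,"dz":0,"ax":0,"ay":0,"az":0,"jaw":42},{"dx":0,"dy":0,"dz":0,"ax":0,"ay":0,"az":0,"jaw":42},{"dx":0,"dy":0,"dz":20,"ax":0,"ay":0,"az":0,"jaw":42},{"dx":0,"dy":0,"dz":40,"ax":0,"ay":0,"az":0,"jaw":42},{"dx":0,"dy":-20,"dz":45,"ax":0,"ay":0,"az":0,"jaw":20},{"dx":0,"dy":-20,"dz":45,"ax":0,"ay":0,"az":0,"jaw":0},{"dx":0,"dy":-10,"dz":45,"ax":0,"ay":0,"az":0,"jaw":0},{"dx":0,"dy":0,"dz":20,"ax":0,"ay":0,"az":0,"jaw":0},{"dx":0,"dy":0,"dz":0,"ax":0,"ay":0,"az":0,"jaw":0}]'
python3 -c "
from h import *;st()
t=lambda P:(np.array(P)+.5)/4+[200,150]-.5
S=capture('scene')
c=np.array([478.7,145.3]);a=.027
def w(p): return [c[0]+p[0]*np.cos(a)-p[1]*np.sin(a),c[1]+p[0]*np.sin(a)+p[1]*np.cos(a),p[2]]
print(w([68.5,-88,55]),w([68.5,79,55]))
for th in (1.1,1.2,1.3,1.4,1.5):
    P=[w([68.5-131*np.cos(th),y,55+131*np.sin(th)]) for y in(-88,79)]; print(th,proj('scene',P).ravel()*1.25,proj('top',P).ravel())
"
```

```text
ee_pos: [485.7, 7.8, 20.4]
contact_force: [0.8, -17.5, 12.8]
clock: 23.15
ee_pos: [486.3, -38.3, 237.2]
tool_rot: [[1.0, 0.023, 0.006], [0.023, -1.0, 0.0], [0.006, -0.0, -1.0]]
contact_force: [0.0, -1.0, -0.7]
finger_gap: -0.1
finger_force: 0.0
t23.1 tcp [486.3 -38.3 237.2] yaw 1.3 z [ 0.  0. -1.] F [ 0.  -1.  -0.7] gap -0.1 f 0.0 j7 -1.56
[np.float64(549.5507445933067), np.float64(59.181349345371046), 55] [np.float64(545.0422924168381), np.float64(226.1204815432248), 55]
1.1 [436.6 198.2 518.6 190.1] [285.8 217.8 208.6 227.6]
1.2 [438.4 199.  521.3 190.8] [285.  211.9 207.5 221.7]
1.3 [440.4 200.5 524.  192.2] [284.1 205.8 206.6 215.7]
1.4 [442.3 202.7 526.7 194.2] [283.4 199.8 205.8 209.6]
1.5 [444.3 205.6 529.5 197. ] [282.6 193.7 205.2 203.6]
```

```bash

python3 -m jog '[{"dx":15,"dy":40,"dz":0,"ax":0,"ay":0,"az":0,"jaw":0},{"dx":15,"dy":46,"dz":0,"ax":0,"ay":0,"az":0,"jaw":0},{"dx":14,"dy":46,"dz":0,"ax":0,"ay":0,"az":0,"jaw":0},{"dx":14,"dy":46,"dz":0,"ax":0,"ay":0,"az":0,"jaw":0},{"dx":0,"dy":5,"dz":0,"ax":0,"ay":0,"az":0,"jaw":0},{"dx":0,"dy":0,"dz":-30,"ax":0,"ay":0,"az":0,"jaw":0},{"dx":0,"dy":0,"dz":-35,"ax":0,"ay":0,"az":0,"jaw":0},{"dx":0,"dy":0,"dz":-25,"ax":0,"ay":0,"az":0,"jaw":0},{"dx":0,"dy":0,"dz":0,"ax":0,"ay":0,"az":0,"jaw":0}]'
python3 -c "
from h import *;st([520,145,147.5])"
```

```text
clock: 24.1
ee_pos: [538.2, 143.7, 139.3]
tool_rot: [[1.0, 0.024, -0.009], [0.024, -1.0, -0.003], [-0.01, 0.003, -1.0]]
contact_force: [-1.5, -0.0, -0.6]
finger_gap: 0.1
finger_force: 0.0
t24.1 tcp [538.2 143.7 139.3] yaw 1.4 z [-0. -0. -1.] F [-1.5 -0.  -0.6] gap 0.1 f 0.0 j7 -1.93
  to [520, 145, 147.5] d [-18.2   1.3   8.2]
```

```bash

python3 -m jog '[{"dx":-9,"dy":0,"dz":4,"ax":0,"ay":0,"az":0,"jaw":0},{"dx":-9,"dy":0,"dz":4,"ax":0,"ay":0,"az":0,"jaw":0},{"dx":-8,"dy":0,"dz":-4,"ax":0,"ay":0,"az":0,"jaw":0},{"dx":-8,"dy":0,"dz":-4,"ax":0,"ay":0,"az":0,"jaw":0},{"dx":-8,"dy":0,"dz":-6,"ax":0,"ay":0,"az":0,"jaw":0},{"dx":-8,"dy":0,"dz":-6,"ax":0,"ay":0,"az":0,"jaw":0},{"dx":-6,"dy":0,"dz":-8,"ax":0,"ay":0,"az":0,"jaw":0}]' 
python3 -c "
from h import *;st([475.7,144,111.5])"
python3 -m jog '[{"dx":-6,"dy":0,"dz":-8,"ax":0,"ay":0,"az":0,"jaw":0},{"dx":-5,"dy":0,"dz":-9,"ax":0,"ay":0,"az":0,"jaw":0},{"dx":-5,"dy":0,"dz":-9,"ax":0,"ay":0,"az":0,"jaw":0},{"dx":-3,"dy":0,"dz":-9,"ax":0,"ay":0,"az":0,"jaw":0},{"dx":-3,"dy":0,"dz":-9,"ax":0,"ay":0,"az":0,"jaw":0},{"dx":-1,"dy":0,"dz":-9,"ax":0,"ay":0,"az":0,"jaw":0},{"dx":-1,"dy":0,"dz":-7,"ax":0,"ay":0,"az":0,"jaw":0},{"dx":0,"dy":0,"dz":0,"ax":0,"ay":0,"az":0,"jaw":0}]'
python3 -c "
from h import *;st([458,144,55])"
```

```text
clock: 24.8
ee_pos: [485.4, 144.6, 123.7]
tool_rot: [[1.0, 0.023, -0.0], [0.023, -1.0, 0.0], [-0.0, -0.0, -1.0]]
contact_force: [0.4, -0.0, 2.5]
finger_gap: 0.0
finger_force: 1.6
t24.8 tcp [485.4 144.6 123.7] yaw 1.3 z [-0.  0. -1.] F [ 0.4 -0.   2.5] gap 0.0 f 1.6 j7 -1.97
  to [475.7, 144, 111.5] d [ -9.7  -0.6 -12.2]
clock: 25.6
ee_pos: [461.8, 144.5, 62.9]
tool_rot: [[1.0, 0.023, -0.001], [0.023, -1.0, -0.0], [-0.001, 0.0, -1.0]]
contact_force: [-0.0, -0.1, 0.4]
finger_gap: 0.1
finger_force: 0.0
t25.6 tcp [461.8 144.5  62.9] yaw 1.3 z [-0. -0. -1.] F [-0.  -0.1  0.4] gap 0.1 f 0.0 j7 -2.01
  to [458, 144, 55] d [-3.8 -0.5 -7.9]
```

```bash

python3 -m jog '[{"dx":-2,"dy":0,"dz":-4,"ax":0,"ay":0,"az":0,"jaw":0},{"dx":0,"dy":0,"dz":-3,"ax":0,"ay":0,"az":0,"jaw":0}]' | grep -E 'ee_pos|contact'
python3 -m jog '[{"dx":0,"dy":0,"dz":-1,"ax":0,"ay":0,"az":0,"jaw":0},{"dx":0,"dy":0,"dz":-1,"ax":0,"ay":0,"az":0,"jaw":0}]' | grep -E 'ee_pos|contact'
python3 -m jog '[{"dx":0,"dy":0,"dz":-1,"ax":0,"ay":0,"az":0,"jaw":0},{"dx":0,"dy":0,"dz":0,"ax":0,"ay":0,"az":0,"jaw":0}]' | grep -E 'ee_pos|contact'
```

```text
ee_pos: [461.3, 144.8, 57.3]
contact_force: [1.6, 0.1, 2.1]
ee_pos: [461.1, 144.9, 55.4]
contact_force: [1.2, 0.1, 2.4]
ee_pos: [461.1, 144.9, 55.0]
contact_force: [-0.6, -0.8, 11.0]
```

```bash

python3 -m jog '[{"dx":0,"dy":0,"dz":-1,"ax":0,"ay":0,"az":0,"jaw":0},{"dx":0,"dy":0,"dz":0,"ax":0,"ay":0,"az":0,"jaw":0}]' | grep -E 'ee_pos|contact'
python3 -m jog '[{"dx":0,"dy":0,"dz":10,"ax":0,"ay":0,"az":0,"jaw":0},{"dx":0,"dy":-20,"dz":40,"ax":0,"ay":0,"az":0,"jaw":0},{"dx":0,"dy":-40,"dz":45,"ax":0,"ay":0,"az":0,"jaw":20},{"dx":0,"dy":-40,"dz":40,"ax":0,"ay":0,"az":0,"jaw":42},{"dx":0,"dy":-40,"dz":10,"ax":0,"ay":0,"az":0,"jaw":42},{"dx":0,"dy":-40,"dz":0,"ax":0,"ay":0,"az":0,"jaw":42},{"dx":0,"dy":0,"dz":0,"ax":0,"ay":0,"az":0,"jaw":42}]'
python3 - <<'E'
from h import *
im=avg('top',6); K=cv2.resize(im[165:315,150:300].clip(0,255).astype(np.uint8),None,fx=4,fy=4,interpolation=cv2.INTER_CUBIC)
cv2.imwrite('pics/l.png',K[:,:,::-1])
for n in('top','scene'):
    for t in('cover','stylus','mat'): print(n,t,[(np.round(r['position']),round(r['score'],2)) for r in find_in(n,t)][:2])
E
```

```text
ee_pos: [461.1, 144.9, 54.8]
contact_force: [-4.4, -1.5, 24.3]
clock: 27.1
ee_pos: [459.4, -29.7, 186.1]
tool_rot: [[1.0, 0.015, -0.0], [0.015, -1.0, -0.002], [-0.001, 0.002, -1.0]]
contact_force: [-0.2, 0.5, 1.1]
finger_gap: 42.0
finger_force: 0.0
top cover [(array([479.,  48.,  14.]), 0.68), (array([482., 140.,  53.]), 0.58)]
top stylus [(array([422., 346.,  15.]), 0.8), (array([477., 161.,  54.]), 0.62)]
top mat [(array([436., 360.,  -1.]), 0.89)]
scene cover [(array([520., 142., 120.]), 0.83)]
scene stylus [(array([438., 343.,  16.]), 0.8), (array([535., 136.,  75.]), 0.48)]
scene mat [(array([460., 355.,  -2.]), 0.86)]
```

View pics/l.png

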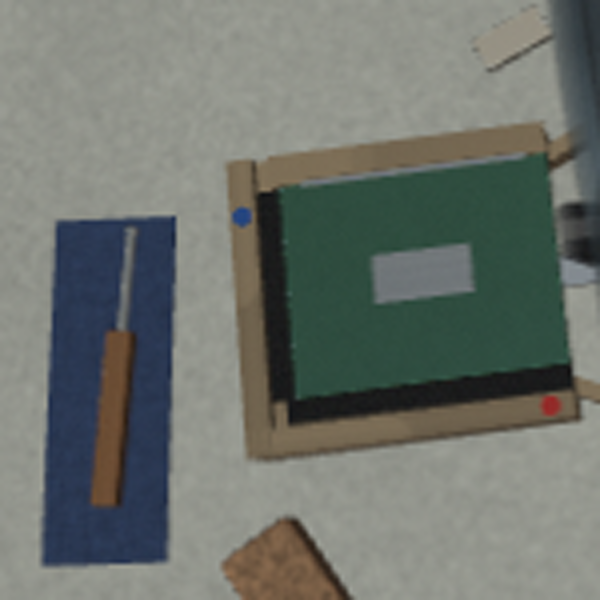

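Cover is shut flush; stylus on the mat: handle end (105,505), handle/rod joint (120,332), ball (131,228); groove is the dark band along the cover's lower and left edges.

```bash

python3 - <<'E'
from h import *
t=lambda P:(np.array(P)+.5)/4+[150,165]-.5
H=onz('top',t([(91,503),(118,507),(107,331),(133,333)]),17)[:,:2]; print('handle',H, 'len',np.linalg.norm(H[2:].mean(0)-H[:2].mean(0)))
b=onz('top',t([(131,229)]),9)[0,:2]; print('ball',b)
e=H[:2].mean(0);j=H[2:].mean(0); d=(b-e)/np.linalg.norm(b-e); print('yaw',np.degrees(np.arctan2(d[1],d[0])),'origin',e+75*d,b-100*d,'len',np.linalg.norm(b-e))
c=np.array([478.7,145.3]);a=.027;Rm=np.array([[np.cos(a),-np.sin(a)],[np.sin(a),np.cos(a)]])
P=onz('top',t([(295,398),(570,367),(291,424),(573,388),(258,193),(281,187),(242,216),(551,405)]),55)[:,:2]
print('case coords\n',(P-c)@Rm); print('world\n',P)
M=onz('top',t([(55,221),(175,217),(165,562),(43,565)]),1)[:,:2]; print('mat',M,M.mean(0))
s=np.array([[-70.5,-73],[-70.5,87],[52.5,87]]); print('seam w',s@Rm.T+c)
st()
E
```

```text
handle [[366.6 364.2]
 [362.5 347.3]
 [472.5 351.2]
 [469.6 334.6]] len 107.26139625872757
ball [538.3 336.8]
yaw -6.2177640846653395 origin [439.1 347.6] [438.9 347.6] len 174.77295090138207
case coords
 [[-61.2  81.1]
 [-63.7 -85. ]
 [-76.3  84.7]
 [-76.4 -85.4]
 [ 67.   94.2]
 [ 69.   79.8]
 [ 53.9 105.1]
 [-84.7 -71.1]]
world
 [[415.3 224.7]
 [417.3  58.6]
 [400.1 227.9]
 [404.7  57.9]
 [543.2 241.3]
 [545.5 226.9]
 [529.7 251.8]
 [395.9  71.9]]
mat [[550.4 389.7]
 [545.  310.4]
 [326.6 324.5]
 [331.8 401.6]] [438.4 356.6]
seam w [[410.2  70.4]
 [405.9 230.4]
 [528.8 233.7]]
t27.7 tcp [460.3 -23.6 185.7] yaw 1.3 z [-0.  0. -1.] F [ 0.1 -0.2 -0.9] gap 42.1 f 0.0 j7 -1.61
```

```bash

python3 -m jog '[{"dx":-2,"dy":40,"dz":0,"ax":0,"ay":0,"az":-2,"jaw":42},{"dx":-2,"dy":46,"dz":0,"ax":0,"ay":0,"az":-3,"jaw":42},{"dx":-3,"dy":46,"dz":0,"ax":0,"ay":0,"az":-2.5,"jaw":42},{"dx":-3,"dy":46,"dz":0,"ax":-0.5,"ay":-5,"az":0,"jaw":42},{"dx":-3,"dy":46,"dz":0,"ax":-0.5,"ay":-5,"az":0,"jaw":42},{"dx":-2,"dy":46,"dz":0,"ax":-0.5,"ay":-5,"az":0,"jaw":42},{"dx":-2,"dy":46,"dz":0,"ax":-0.6,"ay":-5,"az":0,"jaw":42},{"dx":-2,"dy":40,"dz":-20,"ax":0,"ay":0,"az":0,"jaw":42},{"dx":0,"dy":15,"dz":-40,"ax":0,"ay":0,"az":0,"jaw":42},{"dx":0,"dy":0,"dz":-40,"ax":0,"ay":0,"az":0,"jaw":42},{"dx":0,"dy":0,"dz":-30,"ax":0,"ay":0,"az":0,"jaw":42},{"dx":0,"dy":0,"dz":0,"ax":0,"ay":0,"az":0,"jaw":42}]' 100
python3 -c "
from h import *;st([440,347.5,6]);print(observe()['joints'].round(2),observe()['tool_rot'].round(2))"
```

```text
clock: 28.9
ee_pos: [440.7, 309.6, 49.3]
tool_rot: [[0.957, -0.108, 0.27], [-0.101, -0.994, -0.04], [0.273, 0.011, -0.962]]
contact_force: [-0.7, -1.0, -0.2]
finger_gap: 42.1
finger_force: 0.0
t28.9 tcp [440.7 309.6  49.3] yaw -6.0 z [ 0.3 -0.  -1. ] F [-0.7 -1.  -0.2] gap 42.1 f 0.0 j7 -2.74
  to [440, 347.5, 6] d [ -0.7  37.9 -43.3]
[-1.1  0.6  0.3  2.1  0.2  0.3 -2.7] [[ 1.  -0.1  0.3]
 [-0.1 -1.  -0. ]
 [ 0.3  0.  -1. ]]
```

```bash

python3 -m jog '[{"dx":0,"dy":4,"dz":10,"ax":-2.27,"ay":0.34,"az":8.08,"jaw":42},{"dx":0,"dy":4,"dz":5,"ax":-2.27,"ay":0.34,"az":8.08,"jaw":42},{"dx":0,"dy":4,"dz":5,"ax":-2.27,"ay":0.34,"az":8.08,"jaw":42},{"dx":0,"dy":4,"dz":0,"ax":-2.27,"ay":0.34,"az":8.08,"jaw":42},{"dx":0,"dy":4,"dz":0,"ax":-2.27,"ay":0.34,"az":8.08,"jaw":42},{"dx":0,"dy":4,"dz":0,"ax":-2.27,"ay":0.34,"az":8.08,"jaw":42},{"dx":0,"dy":4,"dz":0,"ax":-2.27,"ay":0.34,"az":8.08,"jaw":42},{"dx":0,"dy":4,"dz":0,"ax":-2.27,"ay":0.34,"az":8.08,"jaw":42},{"dx":0,"dy":4,"dz":0,"ax":-2.27,"ay":0.34,"az":8.08,"jaw":42},{"dx":0,"dy":2,"dz":0,"ax":-2.27,"ay":0.34,"az":8.08,"jaw":42},{"dx":0,"dy":0,"dz":0,"ax":-2.27,"ay":0.34,"az":8.08,"jaw":42},{"dx":0,"dy":0,"dz":0,"ax":-2.27,"ay":0.34,"az":8.08,"jaw":42}]' 100 |grep ee_
python3 -m jog '[{"dx":0,"dy":0,"dz":0,"ax":-2.27,"ay":0.34,"az":8.08,"jaw":42},{"dx":0,"dy":0,"dz":0,"ax":-2.27,"ay":0.34,"az":8.08,"jaw":42},{"dx":0,"dy":0,"dz":0,"ax":-2.27,"ay":0.34,"az":8.08,"jaw":42},{"dx":0,"dy":0,"dz":0,"ax":-2.27,"ay":0.34,"az":8.08,"jaw":42},{"dx":0,"dy":0,"dz":0,"ax":-2.27,"ay":0.34,"az":8.08,"jaw":42},{"dx":0,"dy":0,"dz":0,"ax":-2.27,"ay":0.34,"az":8.08,"jaw":42},{"dx":0,"dy":0,"dz":0,"ax":-2.27,"ay":0.34,"az":8.08,"jaw":42},{"dx":0,"dy":0,"dz":0,"ax":-2.27,"ay":0.34,"az":8.08,"jaw":42},{"dx":0,"dy":0,"dz":0,"ax":-2.27,"ay":0.34,"az":8.08,"jaw":42},{"dx":0,"dy":0,"dz":0,"ax":-0.95,"ay":0.14,"az":3.4,"jaw":42},{"dx":0,"dy":0,"dz":0,"ax":0,"ay":0,"az":0,"jaw":42}]' 100
python3 -c "
from h import *;st([440,347.5,6]);print(observe()['joints'].round(2))"
```

```text
ee_pos: [444.8, 349.4, 75.3]
clock: 31.2
ee_pos: [444.9, 349.0, 74.9]
tool_rot: [[-0.956, 0.115, 0.27], [0.107, 0.993, -0.047], [-0.273, -0.016, -0.962]]
contact_force: [-0.2, 0.3, 0.3]
finger_gap: 42.2
finger_force: 0.0
t31.2 tcp [444.9 349.   74.9] yaw 173.6 z [ 0.3 -0.  -1. ] F [-0.2  0.3  0.3] gap 42.2 f 0.0 j7 -0.20
  to [440, 347.5, 6] d [ -4.9  -1.5 -68.9]
[-0.5  0.6 -0.5  2.   0.9  0.7 -0.2]
```

```bash

python3 -m jog '[{"dx":-2,"dy":-1,"dz":0,"ax":-0.6,"ay":-6,"az":0,"jaw":42},{"dx":-2,"dy":-1,"dz":-20,"ax":0,"ay":0,"az":0,"jaw":42},{"dx":0,"dy":0,"dz":-20,"ax":0,"ay":0,"az":0,"jaw":42},{"dx":0,"dy":0,"dz":-10,"ax":0,"ay":0,"az":0,"jaw":42},{"dx":0,"dy":0,"dz":0,"ax":0,"ay":0,"az":0,"jaw":42},{"dx":0,"dy":0,"dz":0,"ax":0,"ay":0,"az":0,"jaw":42}]' 100
python3 -c "
from h import *;st([440,347.5,6]);print(observe()['joints'].round(2))"
```

```text
clock: 31.8
ee_pos: [440.0, 347.5, 24.0]
tool_rot: [[-0.923, 0.117, 0.367], [0.104, 0.993, -0.056], [-0.371, -0.014, -0.928]]
contact_force: [0.4, 1.0, 0.5]
finger_gap: 42.2
finger_force: 0.0
t31.8 tcp [440.  347.5  24. ] yaw 173.6 z [ 0.4 -0.1 -0.9] F [0.4 1.  0.5] gap 42.2 f 0.0 j7 -0.58
  to [440, 347.5, 6] d [ -0.  -0. -18.]
[-0.7  0.7 -0.3  2.1  1.2  0.6 -0.6]
```

```bash

python3 -m jog '[{"dx":0,"dy":0,"dz":-10,"ax":0,"ay":0,"az":0,"jaw":42},{"dx":0,"dy":0,"dz":-5,"ax":0,"ay":0,"az":0,"jaw":42},{"dx":0,"dy":0,"dz":-2,"ax":0,"ay":0,"az":0,"jaw":42},{"dx":0,"dy":0,"dz":0,"ax":0,"ay":0,"az":0,"jaw":42}]' 100
python3 -m jog '[{"dx":0,"dy":0,"dz":0,"ax":0,"ay":0,"az":0,"jaw":8},{"dx":0,"dy":0,"dz":0,"ax":0,"ay":0,"az":0,"jaw":8},{"dx":0,"dy":0,"dz":0,"ax":0,"ay":0,"az":0,"jaw":8},{"dx":0,"dy":0,"dz":0,"ax":0,"ay":0,"az":0,"jaw":8},{"dx":0,"dy":0,"dz":0,"ax":0,"ay":0,"az":0,"jaw":8},{"dx":0,"dy":0,"dz":0,"ax":0,"ay":0,"az":0,"jaw":8}]' 100
python3 -c "
from h import *;st([440,347.5,6])"
```

```text
clock: 32.2
ee_pos: [439.4, 347.3, 6.1]
tool_rot: [[-0.923, 0.116, 0.366], [0.102, 0.993, -0.057], [-0.37, -0.015, -0.929]]
contact_force: [-1.1, 0.2, 0.0]
finger_gap: 41.8
finger_force: 0.0
clock: 32.8
ee_pos: [439.4, 347.6, 6.6]
tool_rot: [[-0.923, 0.116, 0.367], [0.102, 0.993, -0.056], [-0.371, -0.014, -0.929]]
contact_force: [-1.6, -1.2, 5.6]
finger_gap: 13.3
finger_force: 98.1
t32.8 tcp [439.4 347.6   6.6] yaw 173.7 z [ 0.4 -0.1 -0.9] F [-1.6 -1.2  5.6] gap 13.3 f 98.1 j7 -0.63
  to [440, 347.5, 6] d [ 0.6 -0.1 -0.6]
```

```bash

cat >> h.py <<'E'
R0=np.array([[-0.923,0.116,0.367],[0.102,0.993,-0.056],[-0.371,-0.014,-0.929]]); P0=np.array([439.4,347.6,6.6])
BT=np.linalg.solve(R0,np.array([538.3,336.8,9])-P0); XT=np.linalg.solve(R0,np.array([np.cos(np.radians(-6.2)),np.sin(np.radians(-6.2)),0]))
def ball():
    s=observe(); R=s['tool_rot']; b=s['ee_pos']+R@BT; x=R@XT
    print('t%.1f tcp'%s['clock'],s['ee_pos'].round(1),'BALL',b.round(1),'pitch %.1f head %.1f'%(np.degrees(np.arcsin(-x[2])),np.degrees(np.arctan2(x[1],x[0]))),'F',s['contact_force'].round(1),'gap %.1f f %.0f'%(s['finger_gap'],s['finger_force']),'j',s['joints'].round(2)); return b
E
python3 -m jog '[{"dx":0,"dy":0,"dz":10,"ax":0,"ay":0,"az":0,"jaw":8},{"dx":0,"dy":0,"dz":30,"ax":0,"ay":0,"az":0,"jaw":8},{"dx":0,"dy":0,"dz":40,"ax":0,"ay":0,"az":0,"jaw":8},{"dx":0,"dy":0,"dz":40,"ax":0,"ay":0,"az":0,"jaw":8},{"dx":0,"dy":0,"dz":30,"ax":0.5,"ay":4,"az":0,"jaw":8},{"dx":0,"dy":0,"dz":10,"ax":0.9,"ay":8,"az":0,"jaw":8},{"dx":0,"dy":0,"dz":0,"ax":0.9,"ay":8,"az":0,"jaw":8},{"dx":0,"dy":0,"dz":0,"ax":0.9,"ay":8,"az":0,"jaw":8},{"dx":0,"dy":0,"dz":0,"ax":0.9,"ay":8,"az":0,"jaw":8},{"dx":0,"dy":0,"dz":0,"ax":0.9,"ay":8,"az":0,"jaw":8},{"dx":0,"dy":0,"dz":0,"ax":0,"ay":0,"az":0,"jaw":8}]' 100
python3 -c "
from h import *;ball();print(BT)"
```

```text
clock: 33.9
ee_pos: [443.0, 343.8, 162.0]
tool_rot: [[-0.919, 0.113, -0.379], [0.111, 0.993, 0.027], [0.379, -0.017, -0.925]]
contact_force: [1.1, -0.5, -1.3]
finger_gap: 12.9
finger_force: 98.2
t33.9 tcp [443.  343.8 162. ] BALL [515.6 335.1  94.5] pitch 44.0 head -6.8 F [ 1.1 -0.5 -1.3] gap 12.9 f 98 j [-0.1  0.8 -0.7  1.6  0.2  1.2  0.6]
[-93.3   0.7  34.7]
```

```bash

python3 -m jog '[{"dx":0,"dy":-20,"dz":10,"ax":0.9,"ay":7,"az":0,"jaw":8},{"dx":0,"dy":-30,"dz":10,"ax":0.9,"ay":7,"az":0,"jaw":8},{"dx":0,"dy":-30,"dz":5,"ax":0.8,"ay":6,"az":0,"jaw":8},{"dx":-10,"dy":-30,"dz":0,"ax":0,"ay":0,"az":6,"jaw":8},{"dx":-10,"dy":-30,"dz":0,"ax":0,"ay":0,"az":6,"jaw":8},{"dx":-10,"dy":-30,"dz":0,"ax":0,"ay":0,"az":6,"jaw":8},{"dx":-10,"dy":-30,"dz":0,"ax":0,"ay":0,"az":4,"jaw":8},{"dx":-10,"dy":-20,"dz":0,"ax":0,"ay":0,"az":0,"jaw":8},{"dx":0,"dy":0,"dz":0,"ax":0,"ay":0,"az":0,"jaw":8},{"dx":0,"dy":0,"dz":0,"ax":0,"ay":0,"az":0,"jaw":8}]' 100 | grep clock
python3 -c "
from h import *;b=ball();print(np.array([410,70.4,70])-b)"
```

```text
clock: 34.9
t34.9 tcp [389.1 127.2 190.3] BALL [433.2 140.1 102.1] pitch 63.8 head 16.4 F [ 0.5 -0.  -0.8] gap 12.7 f 98 j [ 0.1  0.8 -0.8  1.6  0.3  1.6  1.1]
[-23.2 -69.7 -32.1]
```

```bash

python3 -m jog '[{"dx":-6,"dy":-20,"dz":0,"ax":0,"ay":0,"az":0,"jaw":8},{"dx":-8,"dy":-25,"dz":0,"ax":0,"ay":0,"az":0,"jaw":8},{"dx":-7,"dy":-20,"dz":0,"ax":0,"ay":0,"az":0,"jaw":8},{"dx":-2,"dy":-5,"dz":-15,"ax":0,"ay":0,"az":0,"jaw":8},{"dx":0,"dy":0,"dz":-15,"ax":0,"ay":0,"az":0,"jaw":8},{"dx":0,"dy":0,"dz":0,"ax":0,"ay":0,"az":0,"jaw":8},{"dx":0,"dy":0,"dz":0,"ax":0,"ay":0,"az":0,"jaw":8}]' 100 | grep clock
python3 - <<'E'
from h import *
b=ball();print(np.array([410,70.4,70])-b, proj('top',[b]),proj('scene',[b]))
im=avg('top',4);im2=avg('scene',4)
a=cv2.resize(im[195:275,205:305].clip(0,255).astype(np.uint8),(700,560),interpolation=cv2.INTER_CUBIC)
c=cv2.resize(im2[130:210,330:430].clip(0,255).astype(np.uint8),(700,560),interpolation=cv2.INTER_CUBIC)
cv2.imwrite('pics/m.png',cv2.resize(np.hstack([a,c]),(800,320),interpolation=cv2.INTER_AREA)[:,:,::-1])
E
```

```text
clock: 35.6
t35.6 tcp [366.2  58.3 159.5] BALL [410.   71.4  71.2] pitch 64.0 head 16.8 F [-1.   0.8 -0. ] gap 12.9 f 98 j [ 0.2  0.8 -0.7  1.8  0.3  1.5  1.2]
[-0.  -1.  -1.2] [[286.5 259.4]] [[345.1 175.5]]
```

View pics/m.png

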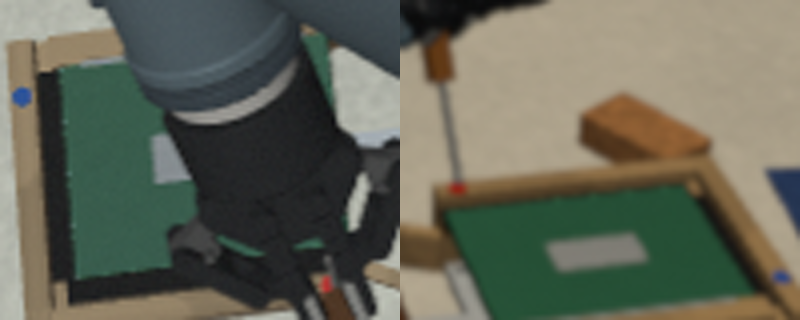

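Scene crop: ball at (456,181), i.e. (344,175) in full pixels, matching the predicted (345,175.5), just above the groove by the red dot. Lower into the groove.

```bash

python3 -m jog '[{"dx":0,"dy":-1,"dz":-6,"ax":0,"ay":0,"az":0,"jaw":8},{"dx":0,"dy":0,"dz":-6,"ax":0,"ay":0,"az":0,"jaw":8},{"dx":0,"dy":0,"dz":-3,"ax":0,"ay":0,"az":0,"jaw":8},{"dx":0,"dy":0,"dz":-2,"ax":0,"ay":0,"az":0,"jaw":8},{"dx":0,"dy":0,"dz":0,"ax":0,"ay":0,"az":0,"jaw":8}]' 100 | grep clock
python3 -c "from h import *;ball()"
python3 -m jog '[{"dx":0,"dy":0,"dz":-1,"ax":0,"ay":0,"az":0,"jaw":8},{"dx":0,"dy":0,"dz":-1,"ax":0,"ay":0,"az":0,"jaw":8},{"dx":0,"dy":0,"dz":0,"ax":0,"ay":0,"az":0,"jaw":8}]' | grep clock
python3 -c "from h import *;ball()"
python3 -m jog '[{"dx":0,"dy":0,"dz":-1,"ax":0,"ay":0,"az":0,"jaw":8},{"dx":0,"dy":0,"dz":0,"ax":0,"ay":0,"az":0,"jaw":8}]' | grep clock
python3 -c "from h import *;ball()"
python3 -m jog '[{"dx":0,"dy":0,"dz":-1,"ax":0,"ay":0,"az":0,"jaw":8},{"dx":0,"dy":0,"dz":0,"ax":0,"ay":0,"az":0,"jaw":8}]' | grep clock
python3 -c "from h import *;ball()"
```

```text
clock: 36.5
t36.5 tcp [366.1  55.9 142.7] BALL [410.   68.9  54.3] pitch 64.0 head 16.6 F [ 0.3  0.2 -0.2] gap 12.6 f 98 j [ 0.2  0.8 -0.7  1.8  0.3  1.5  1.2]
clock: 36.8
t36.8 tcp [366.3  56.  140.9] BALL [410.3  68.9  52.6] pitch 64.0 head 16.5 F [ 0.2 -0.4 -0.2] gap 12.8 f 98 j [ 0.2  0.8 -0.7  1.8  0.3  1.5  1.2]
clock: 37.0
t37.0 tcp [366.3  56.  139.9] BALL [410.3  68.9  51.6] pitch 64.0 head 16.5 F [-0.4  0.3 -0.6] gap 13.1 f 98 j [ 0.2  0.8 -0.7  1.8  0.3  1.5  1.2]
clock: 37.2
t37.2 tcp [366.3  55.9 138.9] BALL [410.2  68.9  50.6] pitch 64.0 head 16.5 F [ 0.2  0.1 -0.8] gap 12.9 f 98 j [ 0.2  0.8 -0.7  1.8  0.3  1.5  1.2]
```

```bash

python3 -m jog '[{"dx":0,"dy":0,"dz":-1,"ax":0,"ay":0,"az":0,"jaw":8},{"dx":0,"dy":0,"dz":0,"ax":0,"ay":0,"az":0,"jaw":8}]' | grep clock
python3 -c "from h import *;ball()"
python3 -m jog '[{"dx":0,"dy":0,"dz":-0.7,"ax":0,"ay":0,"az":0,"jaw":8},{"dx":0,"dy":0,"dz":0,"ax":0,"ay":0,"az":0,"jaw":8}]' | grep clock
python3 -c "from h import *;ball()"
python3 -m jog '[{"dx":0,"dy":0,"dz":-0.7,"ax":0,"ay":0,"az":0,"jaw":8},{"dx":0,"dy":0,"dz":0,"ax":0,"ay":0,"az":0,"jaw":8}]' | grep clock
python3 -c "from h import *;ball()"
```

```text
clock: 37.4
t37.4 tcp [366.3  55.9 137.9] BALL [410.3  68.9  49.5] pitch 64.0 head 16.5 F [ 0.6  0.1 -1. ] gap 12.8 f 98 j [ 0.2  0.8 -0.7  1.8  0.3  1.5  1.2]
clock: 37.6
t37.6 tcp [366.3  56.  137.2] BALL [410.3  68.9  48.9] pitch 64.0 head 16.5 F [ 0.9 -0.2 -0.5] gap 13.0 f 98 j [ 0.2  0.8 -0.7  1.8  0.3  1.5  1.2]
clock: 37.8
t37.8 tcp [366.2  55.9 136.7] BALL [410.1  68.9  48.4] pitch 64.0 head 16.5 F [-0.2 -0.3  2. ] gap 13.0 f 98 j [ 0.2  0.8 -0.7  1.8  0.3  1.5  1.2]
```

```bash

python3 -m jog '[{"dx":0,"dy":0,"dz":0.7,"ax":0,"ay":0,"az":0,"jaw":8},{"dx":0,"dy":0,"dz":0.7,"ax":0,"ay":0,"az":0,"jaw":8},{"dx":1.5,"dy":0,"dz":0,"ax":0,"ay":0,"az":0,"jaw":8},{"dx":1,"dy":0,"dz":0,"ax":0,"ay":0,"az":0,"jaw":8},{"dx":0,"dy":0,"dz":0,"ax":0,"ay":0,"az":0,"jaw":8}]' | grep clock
python3 -c "from h import *;ball()"
python3 -m jog '[{"dx":0.8,"dy":0,"dz":0,"ax":0,"ay":0,"az":0,"jaw":8},{"dx":0,"dy":0,"dz":0,"ax":0,"ay":0,"az":0,"jaw":8}]' | grep clock
python3 -c "from h import *;ball()"
python3 -m jog '[{"dx":0.8,"dy":0,"dz":0,"ax":0,"ay":0,"az":0,"jaw":8},{"dx":0,"dy":0,"dz":0,"ax":0,"ay":0,"az":0,"jaw":8}]' | grep clock
python3 -c "from h import *;ball()"
python3 -m jog '[{"dx":0.8,"dy":0,"dz":0,"ax":0,"ay":0,"az":0,"jaw":8},{"dx":0,"dy":0,"dz":0,"ax":0,"ay":0,"az":0,"jaw":8}]' | grep clock
python3 -c "from h import *;ball()"
```

```text
clock: 38.3
t38.3 tcp [369.   55.9 137.9] BALL [413.   68.9  49.6] pitch 63.9 head 16.5 F [-0.4  1.6 -0.6] gap 12.8 f 98 j [ 0.2  0.8 -0.7  1.8  0.3  1.5  1.2]
clock: 38.5
t38.5 tcp [369.7  56.  137.9] BALL [413.7  68.9  49.6] pitch 64.0 head 16.6 F [-0.4  0.5 -0.4] gap 13.1 f 98 j [ 0.2  0.8 -0.7  1.8  0.3  1.5  1.2]
clock: 38.7
t38.7 tcp [370.5  55.9 137.9] BALL [414.5  68.9  49.6] pitch 64.0 head 16.5 F [ 0.3  0.3 -1.1] gap 12.5 f 98 j [ 0.2  0.8 -0.7  1.8  0.3  1.5  1.2]
clock: 38.9
t38.9 tcp [371.3  55.9 138. ] BALL [415.3  68.9  49.6] pitch 63.9 head 16.5 F [-0.1 -0.9 -2.1] gap 12.7 f 98 j [ 0.2  0.8 -0.7  1.8  0.4  1.5  1.2]
```

```bash

python3 -m jog '[{"dx":0.8,"dy":0,"dz":0,"ax":0,"ay":0,"az":0,"jaw":8},{"dx":0,"dy":0,"dz":0,"ax":0,"ay":0,"az":0,"jaw":8}]' | grep clock
python3 -c "from h import *;ball()"
python3 -m jog '[{"dx":0.8,"dy":0,"dz":0,"ax":0,"ay":0,"az":0,"jaw":8},{"dx":0,"dy":0,"dz":0,"ax":0,"ay":0,"az":0,"jaw":8}]' | grep clock
python3 -c "from h import *;ball();ball()"
```

```text
clock: 39.1
t39.1 tcp [372.1  55.9 138. ] BALL [416.1  68.9  49.6] pitch 63.9 head 16.5 F [-0.   0.2 -0.1] gap 13.0 f 98 j [ 0.2  0.8 -0.7  1.8  0.4  1.5  1.2]
clock: 39.3
t39.3 tcp [372.8  55.9 138. ] BALL [416.7  68.9  49.6] pitch 64.0 head 16.6 F [ 0.1  0.3 -0.9] gap 12.8 f 98 j [ 0.2  0.8 -0.7  1.8  0.4  1.5  1.2]
t39.3 tcp [372.8  55.9 138. ] BALL [416.7  68.9  49.6] pitch 64.0 head 16.6 F [ 0.1  0.3 -0.9] gap 12.8 f 98 j [ 0.2  0.8 -0.7  1.8  0.4  1.5  1.2]
```

```bash

python3 -m jog '[{"dx":1,"dy":0,"dz":0,"ax":0,"ay":0,"az":0,"jaw":8},{"dx":0,"dy":0,"dz":0,"ax":0,"ay":0,"az":0,"jaw":8},{"dx":0,"dy":0,"dz":0,"ax":0,"ay":0,"az":0,"jaw":8}]' | grep clock
python3 -c "
from h import *;b=ball();capture('scene')
S=avg('scene',4); print(proj('scene',[b]))
cv2.imwrite('pics/n.png',cv2.resize(S[150:200,315:375].clip(0,255).astype(np.uint8),None,fx=12,fy=12,interpolation=cv2.INTER_CUBIC)[:,:,::-1])"
```

```text
clock: 39.6
t39.6 tcp [373.5  55.9 138. ] BALL [417.4  68.9  49.7] pitch 64.0 head 16.6 F [-2.3 -0.1 -0.7] gap 13.1 f 98 j [ 0.2  0.8 -0.7  1.7  0.4  1.5  1.2]
[[344.4 183.9]]
```

View pics/n.png

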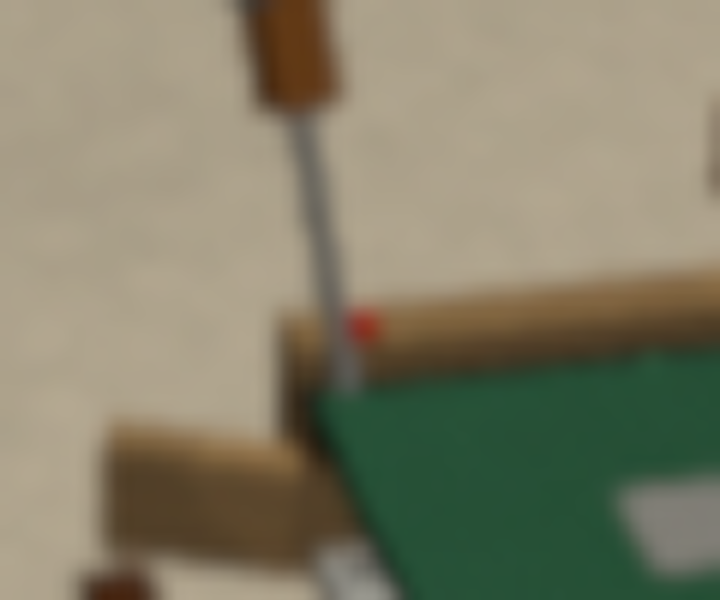

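In the crop the ball is sunk in the groove behind the cover edge (348,380), beside the red dot (363,327). Contact with the cover side is at x≈417; probe the other side.

```bash

python3 -m jog '[{"dx":-2,"dy":0,"dz":0,"ax":0,"ay":0,"az":0,"jaw":8},{"dx":-2,"dy":0,"dz":0,"ax":0,"ay":0,"az":0,"jaw":8},{"dx":-2,"dy":0,"dz":0,"ax":0,"ay":0,"az":0,"jaw":8},{"dx":-1,"dy":0,"dz":0,"ax":0,"ay":0,"az":0,"jaw":8},{"dx":0,"dy":0,"dz":0,"ax":0,"ay":0,"az":0,"jaw":8}]' | grep clock
python3 -c "from h import *;ball()"
python3 -m jog '[{"dx":-0.8,"dy":0,"dz":0,"ax":0,"ay":0,"az":0,"jaw":8},{"dx":0,"dy":0,"dz":0,"ax":0,"ay":0,"az":0,"jaw":8}]' | grep clock
python3 -c "from h import *;ball()"
python3 -m jog '[{"dx":-0.8,"dy":0,"dz":0,"ax":0,"ay":0,"az":0,"jaw":8},{"dx":0,"dy":0,"dz":0,"ax":0,"ay":0,"az":0,"jaw":8}]' | grep clock
python3 -c "from h import *;ball()"
python3 -m jog '[{"dx":-0.8,"dy":0,"dz":0,"ax":0,"ay":0,"az":0,"jaw":8},{"dx":0,"dy":0,"dz":0,"ax":0,"ay":0,"az":0,"jaw":8}]' | grep clock
python3 -c "from h import *;ball()"
```

```text
clock: 40.35
t40.4 tcp [366.8  55.9 138. ] BALL [410.8  68.9  49.7] pitch 63.9 head 16.5 F [ 0.2 -1.  -0.4] gap 12.6 f 98 j [ 0.2  0.8 -0.7  1.8  0.3  1.5  1.2]
clock: 40.55
t40.5 tcp [366.   55.9 137.9] BALL [410.   68.9  49.6] pitch 63.9 head 16.5 F [ 0.4 -0.2 -0.8] gap 12.8 f 98 j [ 0.2  0.8 -0.7  1.8  0.3  1.5  1.2]
clock: 40.75
t40.8 tcp [365.4  56.  137.9] BALL [409.4  68.9  49.6] pitch 63.9 head 16.5 F [ 0.3  0.5 -1. ] gap 12.8 f 98 j [ 0.2  0.8 -0.7  1.8  0.3  1.5  1.2]
clock: 40.95
t41.0 tcp [364.7  56.  137.9] BALL [408.7  68.9  49.6] pitch 63.9 head 16.5 F [0.9 0.6 0.1] gap 13.0 f 98 j [ 0.2  0.8 -0.7  1.8  0.3  1.5  1.2]
```

```bash

python3 -m jog '[{"dx":-0.8,"dy":0,"dz":0,"ax":0,"ay":0,"az":0,"jaw":8},{"dx":0,"dy":0,"dz":0,"ax":0,"ay":0,"az":0,"jaw":8}]' | grep clock
python3 -c "from h import *;ball()"
python3 -m jog '[{"dx":-0.8,"dy":0,"dz":0,"ax":0,"ay":0,"az":0,"jaw":8},{"dx":0,"dy":0,"dz":0,"ax":0,"ay":0,"az":0,"jaw":8}]' | grep clock
python3 -c "from h import *;ball()"
```

```text
clock: 41.15
t41.1 tcp [363.9  56.  138. ] BALL [408.   69.   49.7] pitch 63.9 head 16.5 F [ 1.4 -0.6 -0.3] gap 12.8 f 98 j [ 0.2  0.8 -0.7  1.8  0.3  1.5  1.2]
clock: 41.35
t41.4 tcp [363.2  56.  137.9] BALL [407.3  69.   49.6] pitch 63.9 head 16.5 F [ 2.9 -0.3 -1.4] gap 13.0 f 98 j [ 0.2  0.8 -0.7  1.8  0.3  1.5  1.2]
```

Groove centre at x≈412.5 (half-play 4.2 mm as expected; vision was 2.3 mm off). Recentre and start the run.

```bash

python3 -m jog '[{"dx":1.5,"dy":0,"dz":0,"ax":0,"ay":0,"az":0,"jaw":8},{"dx":1.5,"dy":0,"dz":0,"ax":0,"ay":0,"az":0,"jaw":8},{"dx":1.5,"dy":0,"dz":0,"ax":0,"ay":0,"az":0,"jaw":8},{"dx":0.7,"dy":0,"dz":0,"ax":0,"ay":0,"az":0,"jaw":8},{"dx":0,"dy":0,"dz":0,"ax":0,"ay":0,"az":0,"jaw":8}]' | grep clock
python3 -c "from h import *;ball()"
python3 -m jog '[{"dx":0,"dy":1,"dz":0,"ax":0,"ay":0,"az":0,"jaw":8},{"dx":0,"dy":2,"dz":0,"ax":0,"ay":0,"az":0,"jaw":8},{"dx":-0.07,"dy":2.4,"dz":0,"ax":0,"ay":0,"az":0,"jaw":8},{"dx":-0.07,"dy":2.4,"dz":0,"ax":0,"ay":0,"az":0,"jaw":8},{"dx":-0.07,"dy":2.4,"dz":0,"ax":0,"ay":0,"az":0,"jaw":8},{"dx":-0.07,"dy":2.4,"dz":0,"ax":0,"ay":0,"az":0,"jaw":8},{"dx":-0.07,"dy":2.4,"dz":0,"ax":0,"ay":0,"az":0,"jaw":8},{"dx":-0.07,"dy":2.4,"dz":0,"ax":0,"ay":0,"az":0,"jaw":8},{"dx":-0.07,"dy":2.4,"dz":0,"ax":0,"ay":0,"az":0,"jaw":8},{"dx":-0.07,"dy":2.4,"dz":0,"ax":0,"ay":0,"az":0,"jaw":8},{"dx":-0.07,"dy":2.4,"dz":0,"ax":0,"ay":0,"az":0,"jaw":8},{"dx":-0.07,"dy":2.4,"dz":0,"ax":0,"ay":0,"az":0,"jaw":8}]' | grep clock
python3 -c "from h import *;ball()"
```

```text
clock: 41.85
t41.9 tcp [367.7  55.9 137.9] BALL [411.6  68.8  49.5] pitch 64.0 head 16.6 F [ 0.2  0.2 -0.4] gap 12.9 f 98 j [ 0.2  0.8 -0.7  1.8  0.3  1.5  1.2]
clock: 43.05
t43.0 tcp [367.3  83.1 138. ] BALL [411.3  96.1  49.6] pitch 64.0 head 16.5 F [ 0.3 -0.1 -0.2] gap 13.3 f 98 j [ 0.2  0.8 -0.7  1.7  0.3  1.5  1.1]
```

```bash

python3 -m jog '[{"dx":-0.03,"dy":2.4,"dz":0,"ax":0,"ay":0,"az":0,"jaw":8},{"dx":-0.03,"dy":2.4,"dz":0,"ax":0,"ay":0,"az":0,"jaw":8},{"dx":-0.03,"dy":2.4,"dz":0,"ax":0,"ay":0,"az":0,"jaw":8},{"dx":-0.03,"dy":2.4,"dz":0,"ax":0,"ay":0,"az":0,"jaw":8},{"dx":-0.03,"dy":2.4,"dz":0,"ax":0,"ay":0,"az":0,"jaw":8},{"dx":-0.03,"dy":2.4,"dz":0,"ax":0,"ay":0,"az":0,"jaw":8},{"dx":-0.03,"dy":2.4,"dz":0,"ax":0,"ay":0,"az":0,"jaw":8},{"dx":-0.03,"dy":2.4,"dz":0,"ax":0,"ay":0,"az":0,"jaw":8},{"dx":-0.03,"dy":2.4,"dz":0,"ax":0,"ay":0,"az":0,"jaw":8},{"dx":-0.03,"dy":2.4,"dz":0,"ax":0,"ay":0,"az":0,"jaw":8},{"dx":-0.03,"dy":2.4,"dz":0,"ax":0,"ay":0,"az":0,"jaw":8},{"dx":-0.03,"dy":2.4,"dz":0,"ax":0,"ay":0,"az":0,"jaw":8}]' | grep clock
python3 -c "from h import *;ball()"
python3 -m jog '[{"dx":-0.07,"dy":2.4,"dz":0,"ax":0,"ay":0,"az":0,"jaw":8},{"dx":-0.07,"dy":2.4,"dz":0,"ax":0,"ay":0,"az":0,"jaw":8},{"dx":-0.07,"dy":2.4,"dz":0,"ax":0,"ay":0,"az":0,"jaw":8},{"dx":-0.07,"dy":2.4,"dz":0,"ax":0,"ay":0,"az":0,"jaw":8},{"dx":-0.07,"dy":2.4,"dz":0,"ax":0,"ay":0,"az":0,"jaw":8},{"dx":-0.07,"dy":2.4,"dz":0,"ax":0,"ay":0,"az":0,"jaw":8},{"dx":-0.07,"dy":2.4,"dz":0,"ax":0,"ay":0,"az":0,"jaw":8},{"dx":-0.07,"dy":2.4,"dz":0,"ax":0,"ay":0,"az":0,"jaw":8},{"dx":-0.07,"dy":2.4,"dz":0,"ax":0,"ay":0,"az":0,"jaw":8},{"dx":-0.07,"dy":2.4,"dz":0,"ax":0,"ay":0,"az":0,"jaw":8},{"dx":-0.07,"dy":2.4,"dz":0,"ax":0,"ay":0,"az":0,"jaw":8},{"dx":-0.07,"dy":2.4,"dz":0,"ax":0,"ay":0,"az":0,"jaw":8}]' | grep clock
python3 -c "from h import *;ball()"
```

```text
clock: 44.25
t44.2 tcp [366.9 111.9 137.9] BALL [410.9 124.9  49.6] pitch 64.0 head 16.5 F [ 0.4 -0.8 -1.1] gap 12.7 f 98 j [ 0.1  0.8 -0.8  1.7  0.3  1.5  1.1]
clock: 45.45
t45.5 tcp [366.1 140.7 138. ] BALL [410.1 153.7  49.6] pitch 64.0 head 16.5 F [ 0.7 -1.1 -0.7] gap 12.9 f 98 j [ 0.1  0.9 -0.8  1.7  0.3  1.5  1.1]
```

```bash

python3 -m jog '[{"dx":-0.07,"dy":2.4,"dz":0,"ax":0,"ay":0,"az":0,"jaw":8},{"dx":-0.07,"dy":2.4,"dz":0,"ax":0,"ay":0,"az":0,"jaw":8},{"dx":-0.07,"dy":2.4,"dz":0,"ax":0,"ay":0,"az":0,"jaw":8},{"dx":-0.07,"dy":2.4,"dz":0,"ax":0,"ay":0,"az":0,"jaw":8},{"dx":-0.07,"dy":2.4,"dz":0,"ax":0,"ay":0,"az":0,"jaw":8},{"dx":-0.07,"dy":2.4,"dz":0,"ax":0,"ay":0,"az":0,"jaw":8},{"dx":-0.07,"dy":2.4,"dz":0,"ax":0,"ay":0,"az":0,"jaw":8},{"dx":-0.07,"dy":2.4,"dz":0,"ax":0,"ay":0,"az":0,"jaw":8},{"dx":-0.07,"dy":2.4,"dz":0,"ax":0,"ay":0,"az":0,"jaw":8},{"dx":-0.07,"dy":2.4,"dz":0,"ax":0,"ay":0,"az":0,"jaw":8},{"dx":-0.07,"dy":2.4,"dz":0,"ax":0,"ay":0,"az":0,"jaw":8},{"dx":-0.07,"dy":2.4,"dz":0,"ax":0,"ay":0,"az":0,"jaw":8}]' | grep clock
python3 -c "from h import *;ball()"
python3 -m jog '[{"dx":-0.07,"dy":2.4,"dz":0,"ax":0,"ay":0,"az":0,"jaw":8},{"dx":-0.07,"dy":2.4,"dz":0,"ax":0,"ay":0,"az":0,"jaw":8},{"dx":-0.07,"dy":2.4,"dz":0,"ax":0,"ay":0,"az":0,"jaw":8},{"dx":-0.07,"dy":2.4,"dz":0,"ax":0,"ay":0,"az":0,"jaw":8},{"dx":-0.07,"dy":2.4,"dz":0,"ax":0,"ay":0,"az":0,"jaw":8},{"dx":-0.07,"dy":2.4,"dz":0,"ax":0,"ay":0,"az":0,"jaw":8},{"dx":-0.07,"dy":2.4,"dz":0,"ax":0,"ay":0,"az":0,"jaw":8},{"dx":-0.07,"dy":2.4,"dz":0,"ax":0,"ay":0,"az":0,"jaw":8},{"dx":-0.07,"dy":2.4,"dz":0,"ax":0,"ay":0,"az":0,"jaw":8},{"dx":-0.07,"dy":2.4,"dz":0,"ax":0,"ay":0,"az":0,"jaw":8},{"dx":-0.07,"dy":2.4,"dz":0,"ax":0,"ay":0,"az":0,"jaw":8},{"dx":-0.07,"dy":2.4,"dz":0,"ax":0,"ay":0,"az":0,"jaw":8}]' | grep clock
python3 -c "from h import *;ball()"
```

```text
clock: 46.65
t46.6 tcp [365.2 169.5 138. ] BALL [409.2 182.5  49.6] pitch 64.0 head 16.5 F [ 0.4  0.2 -1.1] gap 12.8 f 98 j [ 0.1  0.9 -0.8  1.7  0.3  1.5  1. ]
clock: 47.85
t47.9 tcp [364.4 198.3 137.9] BALL [408.4 211.3  49.6] pitch 64.0 head 16.5 F [ 0.   0.1 -0.1] gap 12.6 f 98 j [ 0.   0.9 -0.8  1.6  0.3  1.5  1. ]
```

```bash

python3 -m jog '[{"dx":-0.03,"dy":2.4,"dz":0,"ax":0,"ay":0,"az":0,"jaw":8},{"dx":-0.03,"dy":2.4,"dz":0,"ax":0,"ay":0,"az":0,"jaw":8},{"dx":-0.03,"dy":2.4,"dz":0,"ax":0,"ay":0,"az":0,"jaw":8},{"dx":-0.03,"dy":2.4,"dz":0,"ax":0,"ay":0,"az":0,"jaw":8},{"dx":-0.03,"dy":2.4,"dz":0,"ax":0,"ay":0,"az":0,"jaw":8},{"dx":-0.03,"dy":2.4,"dz":0,"ax":0,"ay":0,"az":0,"jaw":8},{"dx":-0.03,"dy":2.4,"dz":0,"ax":0,"ay":0,"az":0,"jaw":8},{"dx":-0.03,"dy":2,"dz":0,"ax":0,"ay":0,"az":0,"jaw":8},{"dx":0,"dy":1,"dz":0,"ax":0,"ay":0,"az":0,"jaw":8},{"dx":0,"dy":1,"dz":0,"ax":0,"ay":0,"az":0,"jaw":8},{"dx":0,"dy":0,"dz":0,"ax":0,"ay":0,"az":0,"jaw":8}]' | grep clock
python3 -c "from h import *;ball()"
python3 -m jog '[{"dx":0,"dy":0.8,"dz":0,"ax":0,"ay":0,"az":0,"jaw":8},{"dx":0,"dy":0,"dz":0,"ax":0,"ay":0,"az":0,"jaw":8}]' | grep clock
python3 -c "from h import *;ball()"
python3 -m jog '[{"dx":0,"dy":0.8,"dz":0,"ax":0,"ay":0,"az":0,"jaw":8},{"dx":0,"dy":0,"dz":0,"ax":0,"ay":0,"az":0,"jaw":8}]' | grep clock
python3 -c "from h import *;ball()"
```

```text
clock: 48.95
t49.0 tcp [364.2 219.  138. ] BALL [408.1 232.   49.6] pitch 64.0 head 16.6 F [-1.   0.4 -0.1] gap 12.7 f 98 j [-0.   0.9 -0.8  1.6  0.2  1.5  1. ]
clock: 49.15
t49.1 tcp [364.2 219.8 138. ] BALL [408.2 232.7  49.6] pitch 64.0 head 16.5 F [ 0.1 -0.3 -0.5] gap 12.9 f 98 j [-0.   0.9 -0.8  1.6  0.2  1.5  1. ]
clock: 49.35
t49.4 tcp [364.2 220.6 138. ] BALL [408.1 233.6  49.6] pitch 64.0 head 16.6 F [-1.4  1.2 -0.1] gap 12.9 f 98 j [-0.   0.9 -0.8  1.6  0.2  1.5  1. ]
```

```bash

python3 -m jog '[{"dx":0,"dy":0.8,"dz":0,"ax":0,"ay":0,"az":0,"jaw":8},{"dx":0,"dy":0,"dz":0,"ax":0,"ay":0,"az":0,"jaw":8}]' | grep clock
python3 -c "from h import *;ball()"
python3 -m jog '[{"dx":0,"dy":0.8,"dz":0,"ax":0,"ay":0,"az":0,"jaw":8},{"dx":0,"dy":0,"dz":0,"ax":0,"ay":0,"az":0,"jaw":8}]' | grep clock
python3 -c "from h import *;ball()"
```

```text
clock: 49.55
t49.5 tcp [364.1 221.4 138. ] BALL [408.1 234.4  49.7] pitch 64.0 head 16.6 F [ 0.3  0.4 -0.6] gap 12.8 f 98 j [-0.   0.9 -0.8  1.6  0.2  1.5  1. ]
clock: 49.75
t49.8 tcp [364.2 222.3 138. ] BALL [408.1 235.2  49.6] pitch 64.0 head 16.6 F [-0.4 -0.3 -0.1] gap 12.9 f 98 j [-0.   0.9 -0.8  1.6  0.2  1.5  1. ]
```

```bash

python3 -m jog '[{"dx":0,"dy":0.8,"dz":0,"ax":0,"ay":0,"az":0,"jaw":8},{"dx":0,"dy":0,"dz":0,"ax":0,"ay":0,"az":0,"jaw":8}]' | grep clock
python3 -c "from h import *;ball()"
python3 -m jog '[{"dx":0,"dy":0.8,"dz":0,"ax":0,"ay":0,"az":0,"jaw":8},{"dx":0,"dy":0,"dz":0,"ax":0,"ay":0,"az":0,"jaw":8}]' | grep clock
python3 -c "from h import *;ball()"
```

```text
clock: 49.95
t50.0 tcp [364.1 223.1 138. ] BALL [408.1 236.   49.6] pitch 64.0 head 16.6 F [ 0.1  0.3 -0.5] gap 13.1 f 98 j [-0.   0.9 -0.8  1.6  0.2  1.5  1. ]
clock: 50.15
t50.1 tcp [364.2 223.8 138. ] BALL [408.2 236.8  49.7] pitch 64.0 head 16.6 F [ 1.6 -0.1 -0.8] gap 12.8 f 98 j [-0.   0.9 -0.8  1.6  0.2  1.5  1. ]
```

```bash

python3 -m jog '[{"dx":0,"dy":0.8,"dz":0,"ax":0,"ay":0,"az":0,"jaw":8},{"dx":0,"dy":0,"dz":0,"ax":0,"ay":0,"az":0,"jaw":8}]' | grep -E "ee_pos|contact"
python3 -m jog '[{"dx":0,"dy":0.8,"dz":0,"ax":0,"ay":0,"az":0,"jaw":8},{"dx":0,"dy":0,"dz":0,"ax":0,"ay":0,"az":0,"jaw":8}]' | grep -E "ee_pos|contact"
```

```text
ee_pos: [364.1, 224.7, 138.0]
contact_force: [-0.0, 0.4, -0.4]
ee_pos: [364.2, 225.4, 138.0]
contact_force: [-0.2, -0.8, -0.7]
```

```bash

python3 -m jog '[{"dx":0,"dy":0.8,"dz":0,"ax":0,"ay":0,"az":0,"jaw":8},{"dx":0,"dy":0,"dz":0,"ax":0,"ay":0,"az":0,"jaw":8}]' | grep -E "ee_pos|contact"
python3 - <<'E'
from h import *
b=ball(); S=avg('scene',4); T=avg('top',4); u=proj('scene',[b])[0]; print(u,proj('top',[b]))
x,y=u.round().astype(int)
a=cv2.resize(S[y-40:y+20,x-30:x+40].clip(0,255).astype(np.uint8),None,fx=8,fy=8,interpolation=cv2.INTER_CUBIC)
cv2.imwrite('pics/o.png',a[:,:,::-1]); print('crop origin',x-30,y-40)
print('model corner px',proj('scene',[[408.1,234.4,55],[408.1,230.4,55],[529.7,251.8,55]]))
E
```

```text
ee_pos: [364.2, 225.9, 138.0]
contact_force: [-0.1, -1.2, -1.0]
t50.8 tcp [364.2 225.9 138. ] BALL [408.1 238.9  49.6] pitch 64.0 head 16.5 F [-0.1 -1.2 -1. ] gap 12.8 f 98 j [-0.   0.9 -0.8  1.6  0.2  1.5  1. ]
[404.1 176.3] [[218.3 267.9]]
crop origin 374 136
model corner px [[402.8 174.8]
 [401.4 174.9]
 [424.9 200. ]]
```

View pics/o.png

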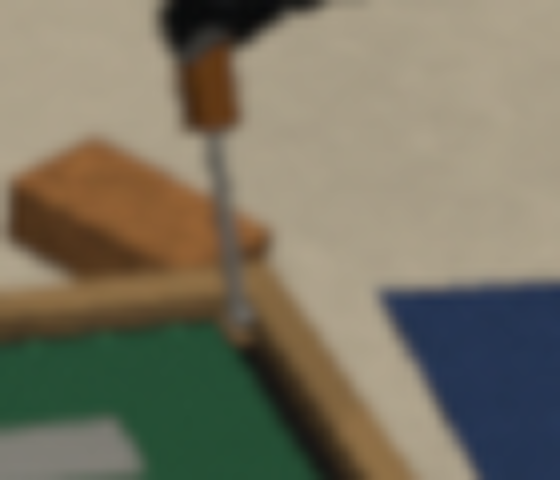

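Ball is sunk at the corner (240,320) against the end wall; back to the centre line (~4 mm) and along the end leg.

```bash

python3 -m jog '[{"dx":0.3,"dy":-1.5,"dz":0,"ax":0,"ay":0,"az":0,"jaw":8},{"dx":0.5,"dy":-2,"dz":0,"ax":0,"ay":0,"az":0,"jaw":8},{"dx":1.5,"dy":-1,"dz":0,"ax":0,"ay":0,"az":0,"jaw":8},{"dx":2.4,"dy":0.06,"dz":0,"ax":0,"ay":0,"az":0,"jaw":8},{"dx":2.4,"dy":0.06,"dz":0,"ax":0,"ay":0,"az":0,"jaw":8},{"dx":2.4,"dy":0.06,"dz":0,"ax":0,"ay":0,"az":0,"jaw":8},{"dx":2.4,"dy":0.06,"dz":0,"ax":0,"ay":0,"az":0,"jaw":8},{"dx":2.4,"dy":0.06,"dz":0,"ax":0,"ay":0,"az":0,"jaw":8},{"dx":2.4,"dy":0.06,"dz":0,"ax":0,"ay":0,"az":0,"jaw":8}]' | grep clock
python3 -c "from h import *;ball()"
```

```text
clock: 52.05
t52.0 tcp [381.1 222.  137.9] BALL [425.1 235.   49.6] pitch 64.0 head 16.5 F [-0.4  0.1 -1.3] gap 13.0 f 98 j [-0.   0.9 -0.8  1.6  0.3  1.6  1. ]
```

```bash

python3 -m jog '[{"dx":2.4,"dy":0.05,"dz":0,"ax":0,"ay":0,"az":0,"jaw":8},{"dx":2.4,"dy":0.05,"dz":0,"ax":0,"ay":0,"az":0,"jaw":8},{"dx":2.4,"dy":0.05,"dz":0,"ax":0,"ay":0,"az":0,"jaw":8},{"dx":2.4,"dy":0.05,"dz":0,"ax":0,"ay":0,"az":0,"jaw":8},{"dx":2.4,"dy":0.05,"dz":0,"ax":0,"ay":0,"az":0,"jaw":8},{"dx":2.4,"dy":0.05,"dz":0,"ax":0,"ay":0,"az":0,"jaw":8},{"dx":2.4,"dy":0.05,"dz":0,"ax":0,"ay":0,"az":0,"jaw":8},{"dx":2.4,"dy":0.05,"dz":0,"ax":0,"ay":0,"az":0,"jaw":8},{"dx":2.4,"dy":0.05,"dz":0,"ax":0,"ay":0,"az":0,"jaw":8},{"dx":2.4,"dy":0.05,"dz":0,"ax":0,"ay":0,"az":0,"jaw":8},{"dx":2.4,"dy":0.05,"dz":0,"ax":0,"ay":0,"az":0,"jaw":8},{"dx":2.4,"dy":0.05,"dz":0,"ax":0,"ay":0,"az":0,"jaw":8}]' | grep clock
python3 -c "from h import *;ball()"
python3 -m jog '[{"dx":2.4,"dy":0.06,"dz":0,"ax":0,"ay":0,"az":0,"jaw":8},{"dx":2.4,"dy":0.06,"dz":0,"ax":0,"ay":0,"az":0,"jaw":8},{"dx":2.4,"dy":0.06,"dz":0,"ax":0,"ay":0,"az":0,"jaw":8},{"dx":2.4,"dy":0.06,"dz":0,"ax":0,"ay":0,"az":0,"jaw":8},{"dx":2.4,"dy":0.06,"dz":0,"ax":0,"ay":0,"az":0,"jaw":8},{"dx":2.4,"dy":0.06,"dz":0,"ax":0,"ay":0,"az":0,"jaw":8},{"dx":2.4,"dy":0.06,"dz":0,"ax":0,"ay":0,"az":0,"jaw":8},{"dx":2.4,"dy":0.06,"dz":0,"ax":0,"ay":0,"az":0,"jaw":8},{"dx":2.4,"dy":0.06,"dz":0,"ax":0,"ay":0,"az":0,"jaw":8},{"dx":2.4,"dy":0.06,"dz":0,"ax":0,"ay":0,"az":0,"jaw":8},{"dx":2.4,"dy":0.06,"dz":0,"ax":0,"ay":0,"az":0,"jaw":8},{"dx":2.4,"dy":0.06,"dz":0,"ax":0,"ay":0,"az":0,"jaw":8}]' | grep clock
python3 -c "from h import *;ball()"
```

```text
clock: 53.25
t53.2 tcp [409.9 222.6 138. ] BALL [453.8 235.5  49.6] pitch 64.0 head 16.5 F [ 0.6 -0.7  0.1] gap 12.8 f 98 j [-0.   0.9 -0.8  1.5  0.3  1.6  1. ]
clock: 54.45
t54.5 tcp [438.7 223.3 138. ] BALL [482.7 236.3  49.6] pitch 64.0 head 16.5 F [ 0.1 -0.6 -0.4] gap 12.9 f 98 j [-0.1  1.  -0.7  1.4  0.3  1.6  1. ]
```

```bash

python3 -m jog '[{"dx":2.4,"dy":0.06,"dz":0,"ax":0,"ay":0,"az":0,"jaw":8},{"dx":2.4,"dy":0.06,"dz":0,"ax":0,"ay":0,"az":0,"jaw":8},{"dx":2.4,"dy":0.06,"dz":0,"ax":0,"ay":0,"az":0,"jaw":8},{"dx":2.4,"dy":0.06,"dz":0,"ax":0,"ay":0,"az":0,"jaw":8},{"dx":2.4,"dy":0.06,"dz":0,"ax":0,"ay":0,"az":0,"jaw":8},{"dx":2.4,"dy":0.06,"dz":0,"ax":0,"ay":0,"az":0,"jaw":8},{"dx":2.4,"dy":0.06,"dz":0,"ax":0,"ay":0,"az":0,"jaw":8},{"dx":2.4,"dy":0.06,"dz":0,"ax":0,"ay":0,"az":0,"jaw":8},{"dx":2.4,"dy":0.06,"dz":0,"ax":0,"ay":0,"az":0,"jaw":8},{"dx":2.4,"dy":0.06,"dz":0,"ax":0,"ay":0,"az":0,"jaw":8},{"dx":2.4,"dy":0.06,"dz":0,"ax":0,"ay":0,"az":0,"jaw":8},{"dx":2.4,"dy":0.06,"dz":0,"ax":0,"ay":0,"az":0,"jaw":8}]' | grep clock
python3 -c "from h import *;ball()"
python3 -m jog '[{"dx":2.4,"dy":0.06,"dz":0,"ax":0,"ay":0,"az":0,"jaw":8},{"dx":2.4,"dy":0.06,"dz":0,"ax":0,"ay":0,"az":0,"jaw":8},{"dx":2.4,"dy":0.06,"dz":0,"ax":0,"ay":0,"az":0,"jaw":8},{"dx":2.4,"dy":0.06,"dz":0,"ax":0,"ay":0,"az":0,"jaw":8},{"dx":2.4,"dy":0.06,"dz":0,"ax":0,"ay":0,"az":0,"jaw":8},{"dx":2.4,"dy":0.06,"dz":0,"ax":0,"ay":0,"az":0,"jaw":8},{"dx":2.4,"dy":0.06,"dz":0,"ax":0,"ay":0,"az":0,"jaw":8},{"dx":2.4,"dy":0.06,"dz":0,"ax":0,"ay":0,"az":0,"jaw":8},{"dx":1.5,"dy":0.04,"dz":0,"ax":0,"ay":0,"az":0,"jaw":8},{"dx":0.6,"dy":0,"dz":0,"ax":0,"ay":0,"az":0,"jaw":8},{"dx":0,"dy":0,"dz":0,"ax":0,"ay":0,"az":0,"jaw":8}]' | grep clock
python3 -c "
from h import *;b=ball();print(proj('scene',[b,[529.7,251.8,55]]));S=avg('scene',3);cv2.imwrite('pics/p.png',S)"
```

```text
clock: 55.65
t55.6 tcp [467.5 224.1 138. ] BALL [511.5 237.   49.6] pitch 64.0 head 16.5 F [-0.4  0.4 -0.1] gap 13.1 f 98 j [-0.1  1.  -0.7  1.3  0.3  1.7  1.1]
clock: 56.75
t56.8 tcp [488.6 224.6 137.9] BALL [532.6 237.6  49.6] pitch 64.0 head 16.6 F [-0.   0.2 -0.5] gap 12.7 f 98 j [-0.1  1.  -0.7  1.3  0.3  1.7  1.1]
[[419.8 202.9]
 [424.9 200. ]][ WARN:0@1.675] global loadsave.cpp:1063 imwrite_ Unsupported depth image for selected encoder is fallbacked to CV_8U.
```

```bash

python3 -m jog '[{"dx":1.2,"dy":0,"dz":0,"ax":0,"ay":0,"az":0,"jaw":8},{"dx":0,"dy":0,"dz":0,"ax":0,"ay":0,"az":0,"jaw":8},{"dx":0,"dy":0,"dz":3,"ax":0,"ay":0,"az":0,"jaw":8},{"dx":0,"dy":0,"dz":8,"ax":0,"ay":0,"az":0,"jaw":8},{"dx":0,"dy":0,"dz":20,"ax":0,"ay":0,"az":0,"jaw":8},{"dx":0,"dy":0,"dz":25,"ax":0,"ay":0,"az":0,"jaw":8},{"dx":0,"dy":20,"dz":0,"ax":0,"ay":0,"az":-5,"jaw":8},{"dx":-10,"dy":30,"dz":0,"ax":0,"ay":0,"az":-6,"jaw":8},{"dx":-10,"dy":30,"dz":0,"ax":0,"ay":0,"az":-6,"jaw":8},{"dx":-10,"dy":25,"dz":0,"ax":0,"ay":0,"az":-6,"jaw":8},{"dx":-10,"dy":15,"dz":0,"ax":0,"ay":0,"az":0,"jaw":8},{"dx":0,"dy":0,"dz":0,"ax":0,"ay":0,"az":0,"jaw":8}]' | grep clock
python3 -c "from h import *;ball()"
python3 -m jog '[{"dx":-5,"dy":0,"dz":0,"ax":-0.4,"ay":-4,"az":0,"jaw":8},{"dx":-5,"dy":0,"dz":0,"ax":-0.8,"ay":-8,"az":0,"jaw":8},{"dx":0,"dy":0,"dz":0,"ax":-0.8,"ay":-8,"az":0,"jaw":8},{"dx":0,"dy":0,"dz":0,"ax":-0.8,"ay":-8,"az":0,"jaw":8},{"dx":0,"dy":0,"dz":0,"ax":-0.8,"ay":-8,"az":0,"jaw":8},{"dx":0,"dy":0,"dz":0,"ax":-0.8,"ay":-8,"az":0,"jaw":8},{"dx":0,"dy":0,"dz":0,"ax":-0.8,"ay":-8,"az":0,"jaw":8},{"dx":0,"dy":0,"dz":0,"ax":-0.4,"ay":-4,"az":0,"jaw":8},{"dx":0,"dy":0,"dz":0,"ax":0,"ay":0,"az":0,"jaw":8}]' | grep clock
python3 - <<'E'
from h import *
from scipy.spatial.transform import Rotation as Ro
b=ball(); s=observe(); print('rot left',np.degrees(Ro.from_matrix(R0@s['tool_rot'].T).as_rotvec()),'d',P0-s['ee_pos'])
E
```

```text
clock: 58.1
t58.1 tcp [447.7 346.6 195.7] BALL [493.2 341.9 107.4] pitch 64.0 head -5.8 F [-0.5  0.3 -0.6] gap 12.9 f 98 j [-0.1  0.9 -0.7  1.3  0.   1.6  0.7]
clock: 59.0
t59.0 tcp [437.7 345.3 194.8] BALL [536.1 335.4 184.1] pitch 7.6 head -5.7 F [ 0.3 -0.8 -0.4] gap 12.7 f 98 j [-0.4  0.4 -0.6  1.9  0.6  0.8  0.1]
rot left [-2.2 -7.4 -0.4] d [   1.7    2.3 -188.2]
```

```bash

python3 -m jog '[{"dx":1,"dy":3,"dz":-30,"ax":-2.2,"ay":-7.4,"az":0,"jaw":8},{"dx":1,"dy":3,"dz":-40,"ax":0,"ay":0,"az":0,"jaw":8},{"dx":0,"dy":0,"dz":-40,"ax":0,"ay":0,"az":0,"jaw":8},{"dx":0,"dy":0,"dz":-40,"ax":0,"ay":0,"az":0,"jaw":8},{"dx":0,"dy":0,"dz":-20,"ax":0,"ay":0,"az":0,"jaw":8},{"dx":0,"dy":0,"dz":0,"ax":0,"ay":0,"az":0,"jaw":8},{"dx":0,"dy":0,"dz":0,"ax":0,"ay":0,"az":0,"jaw":8}]' | grep clock
python3 - <<'E'
from h import *
from scipy.spatial.transform import Rotation as Ro
b=ball(); s=observe(); print('rot left',np.degrees(Ro.from_matrix(R0@s['tool_rot'].T).as_rotvec()),'d',P0-s['ee_pos'])
E
```

```text
clock: 59.7
t59.7 tcp [443.5 348.9  30.2] BALL [542.4 337.7  29.7] pitch 1.6 head -6.4 F [ 0.8 -0.2 -0.1] gap 12.5 f 98 j [-0.7  0.7 -0.3  2.   1.1  0.6 -0.5]
rot left [-0.4 -1.6  0.2] d [ -4.1  -1.3 -23.6]
```

```bash

python3 -m jog '[{"dx":-3,"dy":2,"dz":-10,"ax":-0.4,"ay":-1.6,"az":0,"jaw":8},{"dx":0,"dy":0,"dz":-8,"ax":0,"ay":0,"az":0,"jaw":8},{"dx":0,"dy":0,"dz":-3,"ax":0,"ay":0,"az":0,"jaw":8},{"dx":0,"dy":0,"dz":0,"ax":0,"ay":0,"az":0,"jaw":8}]' | grep clock
python3 -c "from h import *;ball()"
python3 -m jog '[{"dx":0,"dy":0,"dz":-1,"ax":0,"ay":0,"az":0,"jaw":8},{"dx":0,"dy":0,"dz":0,"ax":0,"ay":0,"az":0,"jaw":8}]' | grep clock
python3 -c "from h import *;ball()"
python3 -m jog '[{"dx":0,"dy":0,"dz":-1,"ax":0,"ay":0,"az":0,"jaw":8},{"dx":0,"dy":0,"dz":0,"ax":0,"ay":0,"az":0,"jaw":8}]' | grep clock
python3 -c "from h import *;ball()"
```

```text
clock: 60.1
t60.1 tcp [439.9 350.7   9.3] BALL [538.7 339.6  11.6] pitch 0.0 head -6.4 F [-0.6 -0.3 -0.3] gap 12.8 f 98 j [-0.7  0.7 -0.3  2.1  1.2  0.5 -0.6]
clock: 60.3
t60.3 tcp [439.6 350.8   8.2] BALL [538.5 339.7  10.6] pitch 0.0 head -6.4 F [-0.7 -0.7 -0.8] gap 13.0 f 98 j [-0.8  0.7 -0.3  2.1  1.2  0.5 -0.6]
clock: 60.5
t60.5 tcp [439.3 350.8   6.9] BALL [538.1 339.8   9.3] pitch 0.0 head -6.3 F [-0.3  0.3 -0.9] gap 13.1 f 98 j [-0.8  0.7 -0.3  2.1  1.2  0.5 -0.6]
```

```bash

python3 -m jog '[{"dx":0,"dy":0,"dz":-0.5,"ax":0,"ay":0,"az":0,"jaw":8},{"dx":0,"dy":0,"dz":0,"ax":0,"ay":0,"az":0,"jaw":20},{"dx":0,"dy":0,"dz":0,"ax":0,"ay":0,"az":0,"jaw":42},{"dx":0,"dy":0,"dz":0,"ax":0,"ay":0,"az":0,"jaw":42},{"dx":0,"dy":0,"dz":0,"ax":0,"ay":0,"az":0,"jaw":42},{"dx":0,"dy":0,"dz":0,"ax":0,"ay":0,"az":0,"jaw":42},{"dx":-4,"dy":0,"dz":10,"ax":0,"ay":0,"az":0,"jaw":42},{"dx":-10,"dy":1,"dz":30,"ax":0,"ay":0,"az":0,"jaw":42},{"dx":-10,"dy":1,"dz":40,"ax":0,"ay":0,"az":0,"jaw":42},{"dx":0,"dy":0,"dz":45,"ax":0,"ay":4,"az":0,"jaw":42},{"dx":10,"dy":0,"dz":45,"ax":0,"ay":6,"az":0,"jaw":42},{"dx":20,"dy":0,"dz":30,"ax":0,"ay":8,"az":0,"jaw":42}]' | grep -E 'clock|ee_pos'
python3 -m jog '[{"dx":10,"dy":-45,"dz":0,"ax":0,"ay":3,"az":0,"jaw":42},{"dx":10,"dy":-45,"dz":0,"ax":0,"ay":0,"az":0,"jaw":42},{"dx":10,"dy":-45,"dz":0,"ax":0,"ay":0,"az":0,"jaw":42},{"dx":10,"dy":-45,"dz":0,"ax":0,"ay":0,"az":0,"jaw":42},{"dx":10,"dy":-45,"dz":0,"ax":0,"ay":0,"az":0,"jaw":42},{"dx":0,"dy":-45,"dz":0,"ax":0,"ay":0,"az":0,"jaw":42},{"dx":0,"dy":-45,"dz":0,"ax":0,"ay":0,"az":0,"jaw":42},{"dx":0,"dy":-45,"dz":0,"ax":0,"ay":0,"az":0,"jaw":42},{"dx":0,"dy":-45,"dz":0,"ax":0,"ay":0,"az":0,"jaw":42},{"dx":0,"dy":-45,"dz":0,"ax":0,"ay":0,"az":0,"jaw":42},{"dx":0,"dy":-45,"dz":0,"ax":0,"ay":0,"az":0,"jaw":42},{"dx":0,"dy":-20,"dz":0,"ax":0,"ay":0,"az":0,"jaw":42}]' | grep -E 'clock|ee_pos'
python3 - <<'E'
from h import *
st()
T=avg('top',5); S=avg('scene',5)
for n in('top','scene'):
    for t in('stylus','cover','tray_grip','tray','tile0'): print(n,t,[(np.round(r['position']),round(r['score'],2)) for r in find_in(n,t)][:3])
old=cv2.imread('pics/l.png')[:,:,::-1]; old=cv2.resize(old,(150,150),interpolation=cv2.INTER_AREA).astype(float)
d=np.abs(T[165:315,150:300]-old).max(2); ys,xs=np.nonzero(d>35); print('changed px',len(xs), np.c_[xs+150,ys+165][:40].tolist())
# brown grip block in top view
h=cv2.cvtColor(T.clip(0,255).astype(np.uint8),cv2.COLOR_RGB2HSV); m=((h[...,0]<14)&(h[...,1]>90)&(h[...,2]<95)); 
sub=np.zeros_like(m);sub[200:260,280:330]=m[200:260,280:330]; ys,xs=np.nonzero(sub); print('grip px',len(xs),xs.mean() if len(xs) else 0,ys.mean() if len(ys) else 0)
if len(xs): print(onz('top',[[xs.mean(),ys.mean()]],38))
E
```

```text
clock: 61.7
ee_pos: [439.6, 353.6, 185.8]
clock: 62.9
ee_pos: [491.6, -168.1, 182.7]
t62.9 tcp [ 491.6 -168.1  182.7] yaw 173.4 z [ 0.1 -0.1 -1. ] F [ 0.1 -0.5  0.2] gap 42.1 f 0.0 j7 1.39
top stylus [(array([422., 349.,  15.]), 0.94)]
top cover [(array([480., 145.,  52.]), 0.94), (array([475., 158.,  52.]), 0.57)]
top tray_grip [(array([485.,  13.,  37.]), 0.61)]
top tray [(array([485.,  12.,  34.]), 0.8)]
top tile0 [(array([ 705., -100.,   13.]), 0.57), (array([632.,  82.,  16.]), 0.53), (array([472., 155.,  55.]), 0.5)]
scene stylus [(array([439., 347.,  17.]), 0.51)]
scene cover [(array([489., 142.,  51.]), 0.93)]
scene tray_grip [(array([493.,  28.,   8.]), 0.68)]
scene tray [(array([486.,  30.,  10.]), 0.63)]
scene tile0 [(array([712., -98.,  12.]), 0.6), (array([643.,  80.,  12.]), 0.5)]
changed px 613 [[287, 165], [288, 165], [289, 165], [290, 165], [291, 165], [292, 165], [293, 165], [294, 165], [295, 165], [296, 165], [297, 165], [298, 165], [299, 165], [287, 166], [288, 166], [289, 166], [290, 166], [291, 166], [292, 166], [293, 166], [294, 166], [295, 166], [296, 166], [297, 166], [298, 166], [299, 166], [287, 167], [288, 167], [289, 167], [290, 167], [291, 167], [292, 167], [293, 167], [294, 167], [295, 167], [296, 167], [297, 167], [298, 167], [299, 167], [288, 168]]
grip px 128 310.765625 228.5
[[482.8   7.6  38. ]]
```

```bash
python3 -c "from rig import *;print(job_done())"
```

```text
the job is handed in; nothing more can be done
None
```

I handed the job in at about 63 s: the three tiles present (red, yellow, largest white) lie flat in the tray and the tray stopped against the end wall. The cover is shut, the ball ran sunk in the groove from the red dot to the blue dot at about 2.4 cm/s with stops to feel the groove walls, and the stylus is back on its mat; the verdict was not shown to me.

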